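Drive a stuck locating plug out of a mould half with a drift

ROBOT

A 7-joint arm with a two-finger parallel gripper is mounted at the origin on the work surface. World frame = base frame: x ahead of the robot, y to its left, z up, the work surface at z = 0. Lengths are in m, angles in rad, forces in N, time in s.
With the tool pointing down it reaches from about 0.4 to 0.85 m from the base axis. Payload 4.4 kg.
Tool frame: the origin (TCP) lies at the very end of the fingers, on their centre line; the grasp point (between the pads) lies 19 mm behind it; z points along the fingers, y is the direction in which the jaws open and shut (so a half turn about z gives the same grasp; the last joint's range is limited). The gripper opens to 94 mm and grips with 3 to 60 N. Pads are 16 mm wide; open, the fingers measure 119 mm over their backs; the gripper's body (75 mm by 177 mm) begins 78 mm behind the grasp point.
Start: joints at [-1.237, 0.628, 0.038, 1.517, -0.027, 0.996, -0.02], TCP at [0.253, 0.599, 0.177] pointing down, gripper open.
Joint ranges: [-3.06, 3.06], [-0.37, 2.12], [-1.25, 1.32], [0.18, 2.47], [-1.1, 4.24], [0.23, 1.98], [-2.94, 2.94]. Speed limits (rad/s): [2.57, 2.57, 3.14, 3.14, 3.14, 3.14, 3.14].

INTERFACE

Orientations are given as a unit quaternion [w, x, y, z].
In Python, from plant import telemetry, optics, hand_in gives the robot as it stands.
- The arm moves only by the shell command python3 -m pendant 'ROWS'. ROWS is JSON, a list of rows, each an object with "rot": the turn, a rotation vector about the tool's x, y, z in rad, a list of three; "translation": the shift along the tool's x, y, z in cm, a list of three; "gripper": the closure, from 0 (fully open) to 1 (shut). A call has 1 to 8 rows; each row shifts and turns the commanded pose from where the row before left it, along the tool's axes as they then stand; what a row does not reach is not made up. A row lasts 1/10 s, in which the tool goes at most 50 mm and 8.59 degrees, less where a joint would pass 70% of its speed; a pose out of reach is approached as far as the arm can. A call with a gripper value outside its range is refused whole. The fingers move at their own pace and stop on an object; the grip force is fixed at half the most. Time passes only in rows, so rows that do not move let the fingers close. It gives the time, the measured TCP pose, the force and the opening at its end, in the units of the state.
- telemetry.sense(): the state, without advancing time (a new reading comes with each control period).
- optics.camera(name): name is "scene" or "side" or "wrist"; returns a dict with "image" (400x640x3 uint8, blue, green, red), "vertical_fov" (degrees; the focal length in pixels is half the picture's height over the tangent of half this angle, whatever the lens; pixels are square), "cx", "cy" (the principal point, pixels), "distortion" ([k1, k2, p1, p2, k3] as OpenCV has them; the pictures are not rectified), "R" (3x3) and "t" (3): a world point X has camera coordinates R X + t. Camera axes: x right, y down, z forward; pixel columns grow to the right and rows downward; lengths in m; the calibration is good to about 2 mm. A picture is of the moment at which its call begins. There is no depth.
- hand_in(): hands the job in, once; it reports no verdict.
Trained networks look in a picture, given as the dict that the camera call returned (one of the last four; its "shot" number tells which), for a name from the list of things; names that differ only in an ending like _2 or _b are one class to them, and where a whole thing is asked for, a point or a joint stands for the part that bears it (a point fixed in the world has none). Each returns a list of dicts, best first, with "p" (0 to 1); they miss things now and then, are a little off and sometimes report something else, mostly with a low value. They report only what shows in the picture. A call takes as long as a camera call. They do not tell look-alikes from the thing itself.
- optics.recognise(picture, label): "xyz" ([x, y, z] in m, in world coordinates, good to about 4 mm: the middle of the surface that is visible of it).
- optics.regions_of(picture, label): "pixels" (400x640 bool, what is visible of it).
The state is a dict: "time": time; "qpos": joint angles; "joint_velocities": joint speeds; "joint_efforts": joint torques, N m; "ee_pos": TCP position; "eef_rot": TCP orientation; "contact_force": force on the tool from outside, world axes, zero at the start; "wrist_torque": the same for the moment, N m; "grip_width": finger opening in m.
Only numpy, scipy, OpenCV 4.12 (cv2) and the standard library are available. Lean on these libraries where they do the work, as an engineer would, in place of code of your own. Each camera call takes 0.05 s, during which the arm holds its last target.

TASK

Take the blue-handled drift from the wooden rack and, through the off-centre knock-out hole in the steel plate on top of the mould half, press the tight brass plug down and out of its bore so that it drops into the blue tray underneath. Press gently and feel for the hole, never forcing the drift against the plate or mould, use nothing but the drift on the plug, then stand the drift back in its own hole of the rack and let go; leave the other rack tools and the orange jar alone.

Things in the scene. Friction and masses are not known exactly. Their poses are not given: they have to be found in the camera images.
- mould: Fixed grey mould half: 150 x 130 x 40 mm block, on four 75 mm blue legs over a blue tray; its top is 115 mm above the table, with 6 mm bolt heads at the corners. Origin on the table under the bore's axis; z up, x along the 150 mm side. The vertical bore is 27 mm across, through; two rubber spring pads in its lowest 20 mm hold the plug. Push the drift on it no harder than 20 N: 35 is too much.
- plate_axis (a point): Point on the bore's axis, on top of the fixed square steel plate (46 mm wide, 10 mm thick) that covers the bore; 125 mm above the table. The plate's only hole, a through hole 12.4 mm across with a 1 mm chamfer, has its centre 5 mm from this point, in a direction that differs each time and is not given: look or feel for it.
- tray_floor (a point): Centre of the inner floor of the blue catch tray (92 x 82 mm inside, 16 mm tall, long side along the mould's x), 4 mm above the table, on the bore's axis.
- plug: Solid brass plug, 26 mm across and 30 mm long, 80 g, tight in the bore; origin at the centre of its lower end, z its axis, upward.
- plug_center (a point): Centre of the plug. At the start the plug's upper end is 2 to 8 mm below the underside of the plate. It slides down against 6 to 15 N of friction (do not exceed 35 N) and falls free when its upper end has passed the pads, 77 mm above the table.
- drift: Drift: steel rod 10 mm across, 75 mm long (flat end, edges rounded 1 mm), below a blue square handle 22 x 22 mm, 60 mm tall; 110 g, 135 mm long in all. Origin at the centre of the rod's lower end, z up along the rod, x and y square to the handle's flats. At the start it stands upright in one of the rack's holes.
- drift_tip (a point): Centre of the lower end of the drift's rod.
- drift_grip (a point): Centre of the drift's blue handle, 105 mm above its tip; grip it across two flats.
- rack: Wooden rack block, fixed, 70 x 200 x 60 mm, origin at the centre of its underside, y along its 200 mm side. Three blind holes 12 mm across, 50 mm deep (floor 10 mm above the table), chamfered 2 mm, at y = -65, 0 and 65 mm on its centre line. Tools stand in it with the rod down; the handles begin 25 mm above the block.
- awl: Bystander in the rack: awl with a 22 mm square orange handle 35 mm tall, pointed 75 mm rod; origin at the rod's lower end.
- punch: Bystander in the rack: punch with a 22 mm square pale wooden handle 35 mm tall, 75 mm rod; origin at the rod's lower end.
- jar: Bystander: orange jar with white lid, 72 mm across, 100 mm tall; origin at the centre of its underside.
Mind the look-alikes: they are no part of the job. What is shaped like the drift but black or turquoise is not meant.

How it is judged:
On the way, in this order (a step that is already met when the one before it is completed fails the run):
1. the drift presses on the plug (contact force between drift and plug above 2 N), for 0.1 s.
2. the plug is out of the bore and down in the tray (z of plug_center in the frame of tray_floor below 0.026 m and horizontal distance between plug_center and tray_floor below 0.055 m), for 0.1 s.
At the end, for the whole second after the job is handed in: The plug lies at rest in the blue tray (its centre less than 26 mm above the tray floor and within 55 mm of its middle); the drift stands released and at rest in the rack hole it came from (tip within 8 mm of its start, upright within 0.09 rad) (all of step 2 and linear speed of plug below 0.03 m/s and distance of drift_tip from where it was at the start of the episode below 0.008 m and angle between drift's own z axis and vertical below 0.09 rad and linear speed of drift below 0.02 m/s); the robot touches nothing.
It fails at once if the drift is pressed on the mould half or its plate with more than 35 N (contact force between drift and mould above 35 N).
It fails at once if the drift is pressed on the plug with more than 35 N (contact force between drift and plug above 35 N).
It fails at once if the robot touches the plug itself, with arm or fingers (contact force between any of the arm, the fingers and plug above 0.5 N).
It fails at once if another rack tool is moved (distance of any of awl, punch from where it was at the start of the episode above 0.015 m).
It fails at once if the jar is moved (distance of jar from where it was at the start of the episode above 0.02 m).
It also fails if it takes over 72 s, if anything falls off the work surface, if the arm or the gripper's body presses on something with over 40 N, if the wrist force passes 120 N, or if a joint passes its speed limit or range.

## Working session

There is one attempt and no reset: what is moved stays moved. The work goes in short steps, Python scripts to look and compute and a shell command to move; the robot and the scene stay as the last step left them, time stands still between calls to the robot, and variables do not carry over. Pictures are saved under pics/ and viewed, and the job is handed in when it is done.

```bash
mkdir -p pics; ls; cat > h.py <<'E'
import numpy as np, cv2
from plant import telemetry, optics
def K(p):
    f=200/np.tan(np.radians(p["vertical_fov"])/2)
    return np.array([[f,0,p["cx"]],[0,f,p["cy"]],[0,0,1]])
def ray(p,uv):
    n=cv2.undistortPoints(np.array([[uv]],float),K(p),np.array(p["distortion"],float))[0,0]
    R=np.array(p["R"]);t=np.array(p["t"])
    return -R.T@t, R.T@np.array([n[0],n[1],1])
def onz(p,uv,z):
    o,d=ray(p,uv); return o+d*(z-o[2])/d[2]
def proj(p,X):
    r,_=cv2.Rodrigues(np.array(p["R"],float))
    return cv2.projectPoints(np.array(X,float).reshape(-1,1,3),r,np.array(p["t"],float),K(p),np.array(p["distortion"],float))[0][:,0]
E
python3 - <<'E'
from h import *
s=telemetry.sense()
for k,v in s.items(): print(k,np.round(v,4))
for n in ["scene","side","wrist"]:
    p=optics.camera(n); cv2.imwrite(f"pics/{n}0.png",p["image"])
    print(n,p["vertical_fov"],np.round(p["R"],3).tolist(),np.round(p["t"],3))
    for l in ["mould","drift","rack","awl","punch","jar","plug"]:
        print(l,[(np.round(d["xyz"],3).tolist(),round(d["p"],2)) for d in optics.recognise(p,l)][:4])
E
```

```text
pics
time 0.0
qpos [-1.2368  0.6293  0.0385  1.5183 -0.027   0.9963 -0.02  ]
joint_velocities [-0.0005 -0.0011 -0.0017  0.0022  0.0002 -0.0001  0.0009]
joint_efforts [-3.00000e-04 -5.49701e+01  1.14300e+00 -1.86641e+01 -5.23000e-02
  2.35000e-02  2.00000e-04]
ee_pos [0.2527 0.5981 0.1762]
eef_rot [-2.000e-04  1.986e-01  9.801e-01 -9.000e-04]
contact_force [-0.0086  0.7144  0.0248]
wrist_torque [ 0.007   0.042  -0.0458]
grip_width 0.094
scene 42.58302463543712 [[-0.525, 0.851, -0.005], [0.633, 0.386, -0.67], [-0.569, -0.355, -0.742]] [ 0.39  -0.271  1.256]
mould [([0.593, 0.072, 0.116], 0.87)]
drift [([0.416, -0.169, 0.104], 0.84), ([0.517, -0.212, 0.114], 0.73), ([0.638, -0.237, 0.103], 0.66), ([0.506, -0.143, 0.107], 0.51)]
rack [([0.532, -0.198, 0.061], 0.93), ([0.592, 0.078, 0.114], 0.35)]
awl [([0.523, -0.272, 0.106], 0.61)]
punch [([0.506, -0.147, 0.103], 0.79)]
jar []
plug []
side 51.2960705680962 [[0.876, -0.482, 0.017], [-0.343, -0.647, -0.682], [0.34, 0.591, -0.732]] [-0.588  0.207  0.628]
mould [([0.551, 0.04, 0.116], 0.97)]
drift [([0.413, -0.18, 0.116], 0.93), ([0.508, -0.223, 0.128], 0.91), ([0.629, -0.248, 0.106], 0.72)]
rack [([0.498, -0.245, 0.062], 0.8), ([0.509, -0.221, 0.126], 0.73)]
awl [([0.511, -0.285, 0.119], 0.87)]
punch [([0.499, -0.156, 0.108], 0.55)]
jar [([0.759, -0.218, 0.075], 0.65)]
plug [([0.506, -0.228, 0.128], 0.41)]
wrist 69.52062568178327 [[0.388, 0.921, 0.0], [0.885, -0.373, 0.277], [0.256, -0.108, -0.961]] [-0.65  -0.031  0.392]
mould []
drift []
rack []
awl []
punch []
jar []
plug []
```

View pics/scene0.png

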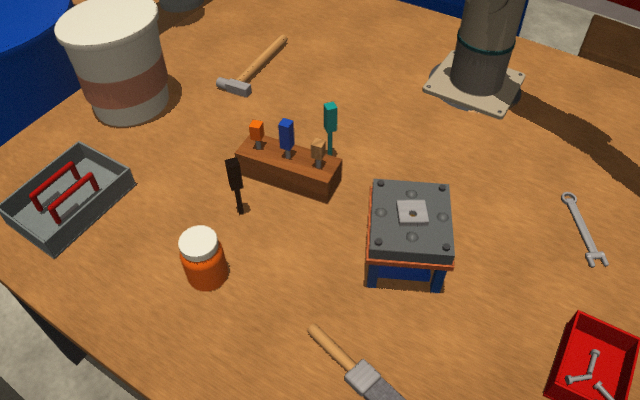

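View pics/side0.png

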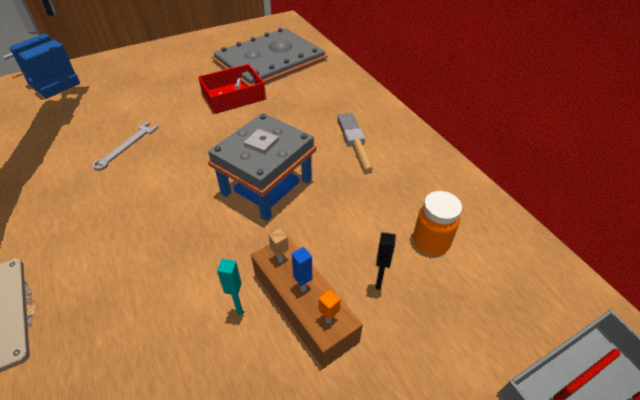

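View pics/wrist0.png

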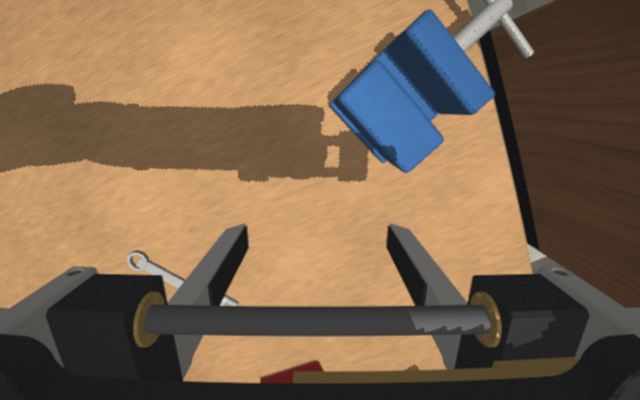

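The scene holds three drift-shaped things (scene pixels):
- Blue at (287,135), in the rack's middle hole.
- Black at (235,175), standing outside the rack.
- Turquoise at (330,117), also outside the rack.

Only the blue one in the rack fits the description. I'll confirm it in a crop.

```bash
python3 - <<'E'
from h import *
a=optics.camera("scene"); b=optics.camera("side")
A=cv2.resize(a["image"][90:220,220:350],(560,560),interpolation=cv2.INTER_CUBIC)
B=cv2.resize(b["image"][220:360,200:400],(800,560),interpolation=cv2.INTER_CUBIC)
cv2.imwrite("pics/rackA.png",A);cv2.imwrite("pics/rackB.png",B)
A=cv2.resize(a["image"][170:300,355:465],(507,600),interpolation=cv2.INTER_CUBIC)
B=cv2.resize(b["image"][105:225,200:330],(650,600),interpolation=cv2.INTER_CUBIC)
cv2.imwrite("pics/mA.png",A);cv2.imwrite("pics/mB.png",B)
E
```

```text
(no output)
```

View pics/rackA.png

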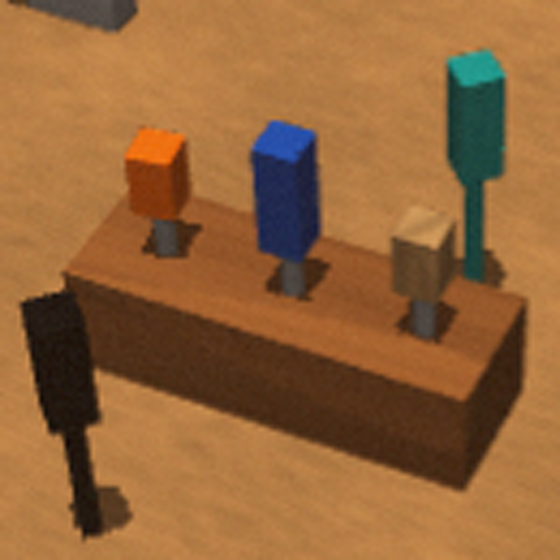

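View pics/rackB.png

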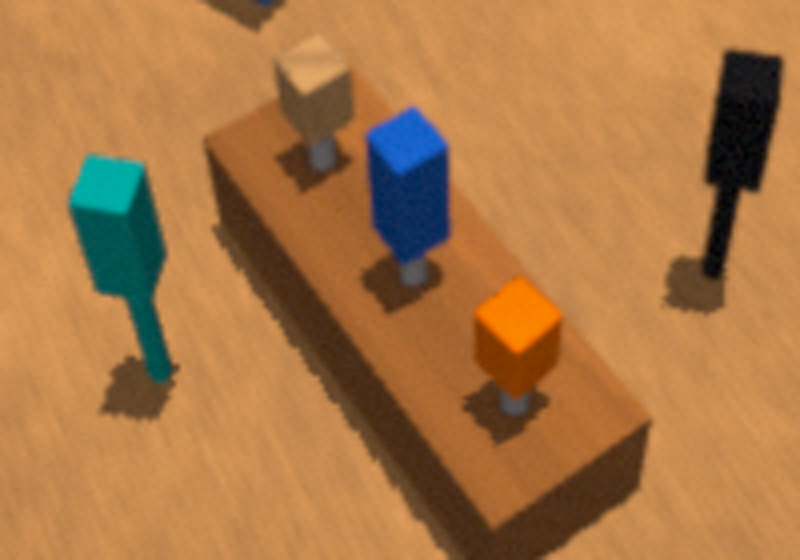

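View pics/mA.png

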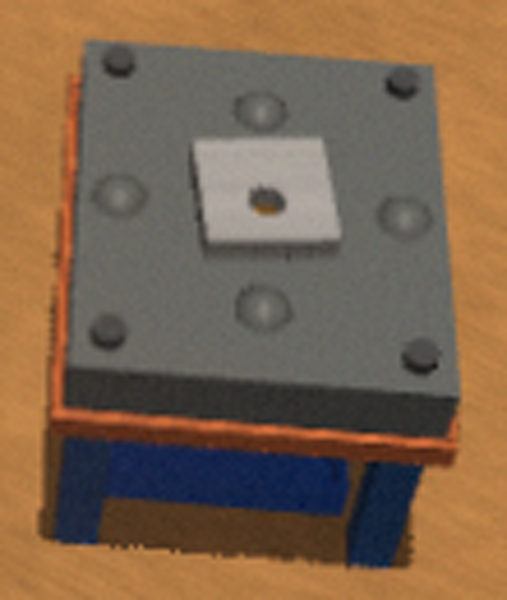

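View pics/mB.png

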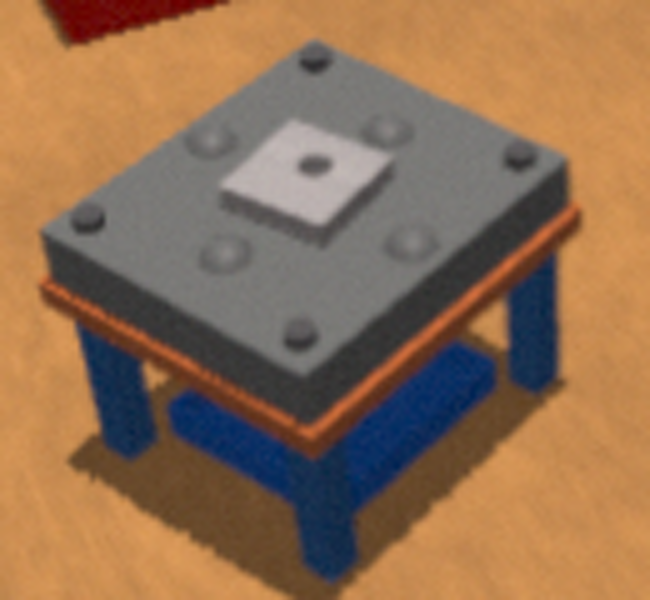

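The crops confirm it. The blue-handled drift stands in the rack's middle hole, between the orange awl and the pale punch. The black and turquoise ones stand outside the rack. The plate hole is visible at crop A (267,201) and crop B (315,165).

```bash
python3 - <<'E'
from h import *
a=optics.camera("scene"); b=optics.camera("side")
def rep(n,p,pts,ox,oy,s,z):
    q=np.array([onz(p,(ox+x/s,oy+y/s),z) for x,y in pts])[:,:2]
    print(n,np.round(q*1000,1).tolist(), "mean",np.round(q.mean(0)*1000,1))
    if len(q)==4:
        e=[q[(i+1)%4]-q[i] for i in range(4)]
        print("  yaw",[round(np.degrees(np.arctan2(v[1],v[0]))%90,1) for v in e],[round(np.linalg.norm(v)*1000,1) for v in e])
rep("driftB",b,[(410,108),(447,150),(405,174),(367,140)],200,220,4,.145)
rep("driftA",a,[(280,121),(318,136),(302,162),(254,146)],220,90,560/130,.145)
rep("plateA",a,[(193,140),(323,138),(340,241),(208,243)],355,170,4.612,.125)
rep("holeA",a,[(267,199)],355,170,4.612,.125)
rep("plateB",b,[(295,119),(393,160),(322,226),(222,184)],200,105,5,.125)
rep("holeB",b,[(315,165)],200,105,5,.125)
rep("mouldA",a,[(86,41),(433,66),(459,393),(68,371)],355,170,4.612,.115)
rep("mouldB",b,[(315,40),(568,160),(305,376),(43,233)],200,105,5,.115)
rep("rackB",b,[(650,422),(490,530),(207,138),(355,68)],200,220,4,.06)
rep("rackA",a,[(66,273),(465,403),(527,298),(125,195)],220,90,560/130,.06)
E
```

```text
driftB [[516.6, -204.6], [519.8, -226.4], [502.9, -228.4], [497.7, -209.9]] mean [ 509.3 -217.3]
  yaw [np.float64(8.3), np.float64(6.9), np.float64(15.7), np.float64(15.4)] [np.float64(21.9), np.float64(17.0), np.float64(19.3), np.float64(19.7)]
driftA [[500.5, -220.2], [500.3, -200.8], [517.9, -197.2], [519.8, -220.4]] mean [ 509.6 -209.6]
  yaw [np.float64(0.3), np.float64(11.5), np.float64(4.7), np.float64(89.5)] [np.float64(19.4), np.float64(17.9), np.float64(23.2), np.float64(19.3)]
plateA [[558.5, 37.5], [533.6, 76.7], [573.7, 100.7], [597.9, 62.2]] mean [565.9  69.3]
  yaw [np.float64(32.5), np.float64(30.9), np.float64(32.3), np.float64(32.1)] [np.float64(46.4), np.float64(46.7), np.float64(45.4), np.float64(46.5)]
holeA [[569.7, 71.3]] mean [569.7  71.3]
plateB [[574.2, 96.6], [596.8, 56.5], [558.7, 33.8], [535.6, 72.9]] mean [566.3  65. ]
  yaw [np.float64(29.4), np.float64(30.8), np.float64(30.5), np.float64(31.6)] [np.float64(46.1), np.float64(44.4), np.float64(45.5), np.float64(45.3)]
holeB [[570.1, 67.3]] mean [570.1  67.3]
mouldA [[526.6, -20.9], [470.4, 95.3], [604.3
[... 237 characters left out ...]
, [526.6, -25.0], [471.0, 89.3]] mean [565.8  64. ]
  yaw [np.float64(25.1), np.float64(25.1), np.float64(26.0), np.float64(25.8)] [np.float64(128.9), np.float64(147.5), np.float64(127.2), np.float64(149.4)]
rackB [[556.0, -311.1], [487.2, -318.9], [464.1, -122.0], [532.0, -117.6]] mean [ 509.8 -217.4]
  yaw [np.float64(6.4), np.float64(6.7), np.float64(3.7), np.float64(7.1)] [np.float64(69.3), np.float64(198.2), np.float64(68.1), np.float64(195.0)]
rackA [[557.3, -304.9], [532.4, -108.1], [462.6, -117.5], [500.5, -313.9]] mean [ 513.2 -211.1]
  yaw [np.float64(7.2), np.float64(7.6), np.float64(10.9), np.float64(9.0)] [np.float64(198.3), np.float64(70.4), np.float64(200.1), np.float64(57.5)]
```

The two cameras differ by about 5 mm in y. I'll use their mean to approach and refine with the wrist camera. Now I raise, turn to jaw yaw of about 8°, and go over the rack.

```bash
python3 -m pendant '[{"rot":[0,0,0.147],"translation":[0,0,-1.8],"gripper":0},{"rot":[0,0,0.147],"translation":[0,0,-1.8],"gripper":0},{"rot":[0,0,0.147],"translation":[0,0,-1.8],"gripper":0},{"rot":[0,0,0.147],"translation":[0,0,-1.8],"gripper":0},{"rot":[0,0,0.147],"translation":[0,0,-1.8],"gripper":0},{"rot":[0,0,0.147],"translation":[0,0,-1.8],"gripper":0},{"rot":[0,0,0.147],"translation":[0,0,-1.8],"gripper":0}]'
python3 -m pendant '[{"rot":[0,0,0],"translation":[-4.9,0.83,0],"gripper":0},{"rot":[0,0,0],"translation":[-4.9,0.83,0],"gripper":0},{"rot":[0,0,0],"translation":[-4.9,0.83,0],"gripper":0},{"rot":[0,0,0],"translation":[-4.9,0.83,0],"gripper":0},{"rot":[0,0,0],"translation":[-4.9,0.83,0],"gripper":0},{"rot":[0,0,0],"translation":[-4.9,0.83,0],"gripper":0},{"rot":[0,0,0],"translation":[-4.9,0.83,0],"gripper":0},{"rot":[0,0,0],"translation":[-4.9,0.83,0],"gripper":0}]'
```

```text
time: 2.1
ee_pos: [0.2528, 0.5987, 0.3039]
eef_rot: [-0.0, 0.657, 0.754, -0.0]
contact_force: [0.3, 0.5, 0.1]
grip_width: 0.0937
time: 2.9
ee_pos: [0.3745, 0.2182, 0.3034]
eef_rot: [-0.0, 0.655, 0.756, 0.001]
contact_force: [0.6, 0.0, -0.3]
grip_width: 0.0941
```

```bash
python3 -m pendant '[{"rot":[0,0,0],"translation":[-4.9,0.83,0],"gripper":0},{"rot":[0,0,0],"translation":[-4.9,0.83,0],"gripper":0},{"rot":[0,0,0],"translation":[-4.9,0.83,0],"gripper":0},{"rot":[0,0,0],"translation":[-4.9,0.83,0],"gripper":0},{"rot":[0,0,0],"translation":[-4.9,0.83,0],"gripper":0},{"rot":[0,0,0],"translation":[-4.9,0.83,0],"gripper":0},{"rot":[0,0,0],"translation":[-4.9,0.83,0],"gripper":0},{"rot":[0,0,0],"translation":[-4.0,0.8,0],"gripper":0}]'
python3 -m pendant '[{"rot":[0,0,0],"translation":[0,0,0],"gripper":0},{"rot":[0,0,0],"translation":[0,0,0],"gripper":0},{"rot":[0,0,0],"translation":[0,0,0],"gripper":0}]'
python3 - <<'E'
from h import *
p=optics.camera("wrist"); cv2.imwrite("pics/w1.png",p["image"]); s=telemetry.sense(); print(s["ee_pos"],s["qpos"])
E
```

```text
time: 3.7
ee_pos: [0.4941, -0.1526, 0.3033]
eef_rot: [0.0, 0.656, 0.755, 0.0]
contact_force: [1.6, -0.1, 0.2]
grip_width: 0.0939
time: 4.0
ee_pos: [0.4936, -0.1481, 0.3029]
eef_rot: [-0.001, 0.655, 0.756, 0.0]
contact_force: [-0.2, 0.4, -0.0]
grip_width: 0.094
[ 0.49371883 -0.14780244  0.3029924 ] [-0.22864954  0.35868803  0.65983562  1.71433354 -0.23910113  1.15089383
  0.64338247]
```

View pics/w1.png

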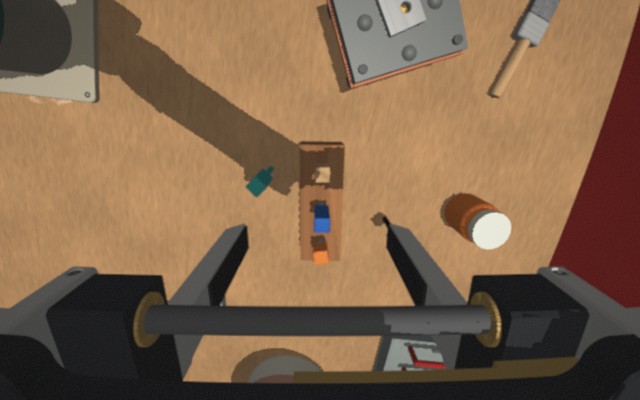

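```bash
python3 - <<'E'
from h import *
p=optics.camera("wrist")
A=cv2.resize(p["image"][160:280,280:370],(600,800),interpolation=cv2.INTER_CUBIC)[:, :]
A=cv2.resize(p["image"][165:265,280:360],(480,600),interpolation=cv2.INTER_CUBIC)
B=cv2.resize(p["image"][0:100,320:480],(800,500),interpolation=cv2.INTER_CUBIC)
cv2.imwrite("pics/w1a.png",A);cv2.imwrite("pics/w1b.png",B)
print(proj(p,[[.494,-.148,.303],[.5095,-.2135,.145],[.57,.0693,.125]]))
for l in["drift","mould"]:print([(np.round(d["xyz"],3),d["p"]) for d in optics.recognise(p,l)])
for l in ["drift"]:
  for d in optics.regions_of(p,l):
    ys,xs=np.nonzero(d["pixels"]);print(d["p"],xs.min(),xs.max(),ys.min(),ys.max())
E
```

```text
[[316.40454846 219.81459476]
 [320.98630388 224.25835402]
 [405.28607567   7.19904493]]
[(array([ 0.416, -0.17 ,  0.135]), 0.64), (array([ 0.508, -0.205,  0.14 ]), 0.57)]
[(array([0.566, 0.043, 0.117]), 0.65), (array([ 0.503, -0.19 ,  0.064]), 0.37)]
0.95 246 272 166 195
0.6 314 330 203 232
0.6 382 389 216 225
```

View pics/w1a.png

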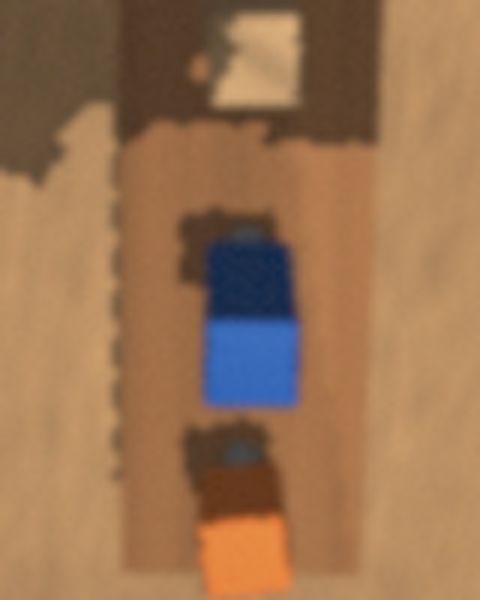

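View pics/w1b.png

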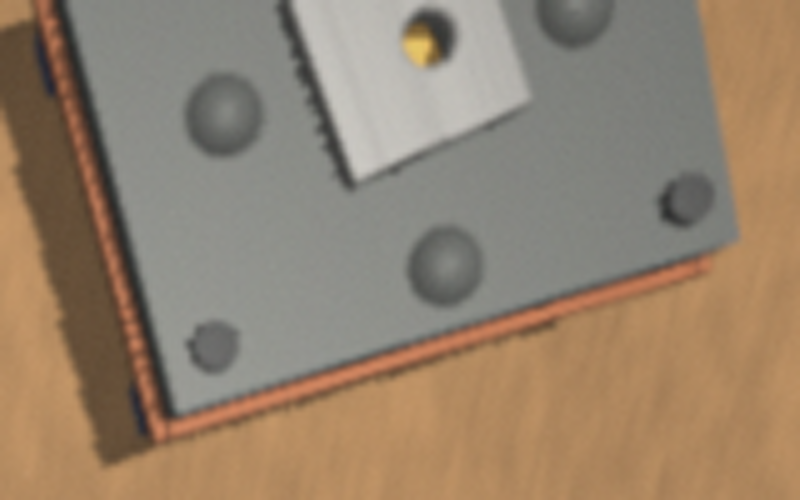

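```bash
python3 - <<'E'
from h import *
p=optics.camera("wrist")
print("drift",onz(p,(280+251/6-.4,165+362/6-.4),.145),"hole",onz(p,(320+430/5-.4,40/5-.4),.125))
print("gripaxis at .145 below tcp",proj(p,[[*telemetry.sense()["ee_pos"][:2],.145]]))
E
```

```text
drift [ 0.51050384 -0.21526513  0.145     ] hole [0.57087109 0.06816482 0.125     ]
gripaxis at .145 below tcp [[316.39310421 176.01752662]]
```

```bash
python3 -m pendant '[{"rot":[0,0,0],"translation":[-3.4,0.34,2],"gripper":0},{"rot":[0,0,0],"translation":[-3.4,0.34,3],"gripper":0},{"rot":[0,0,0],"translation":[0,0,3],"gripper":0},{"rot":[0,0,0],"translation":[0,0,2],"gripper":0},{"rot":[0,0,0],"translation":[0,0,0],"gripper":0},{"rot":[0,0,0],"translation":[0,0,0],"gripper":0}]'
python3 - <<'E'
from h import *
p=optics.camera("wrist"); cv2.imwrite("pics/w2.png",p["image"]); s=telemetry.sense(); print(s["ee_pos"],s["eef_rot"])
print(proj(p,[[.5103,-.2148,.145],[*s["ee_pos"][:2],.145]]))
E
```

```text
time: 4.9
ee_pos: [0.5105, -0.2159, 0.2035]
eef_rot: [0.0, 0.655, 0.756, -0.0]
contact_force: [0.3, 0.7, 0.2]
grip_width: 0.0936
[ 0.510981   -0.21614511  0.20419585] [8.40065155e-04 6.54930787e-01 7.55688345e-01 2.88716751e-04]
[[316.26791384 196.68081416]
 [316.76695596 198.09678366]]
```

View pics/w2.png

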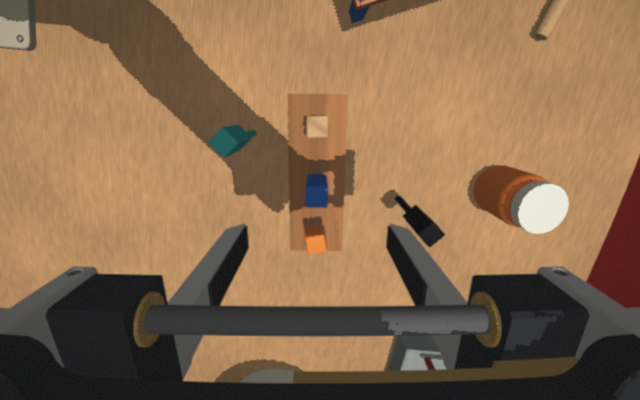

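The blue handle (317,197) sits on the grasp axis (317,198), between the jaws. I'll descend and grip.

```bash
python3 -m pendant '[{"rot":[0,0,0],"translation":[0,0,3.4],"gripper":0},{"rot":[0,0,0],"translation":[0,0,3.5],"gripper":0},{"rot":[0,0,0],"translation":[0,0,2.5],"gripper":0},{"rot":[0,0,0],"translation":[0,0,1],"gripper":0},{"rot":[0,0,0],"translation":[0,0,0],"gripper":0},{"rot":[0,0,0],"translation":[0,0,0],"gripper":0.6},{"rot":[0,0,0],"translation":[0,0,0],"gripper":0.6}]'
python3 - <<'E'
from h import *
p=optics.camera("wrist"); cv2.imwrite("pics/w3.png",p["image"]); s=telemetry.sense(); print(s["ee_pos"],s["grip_width"],s["contact_force"])
E
```

```text
time: 5.65
ee_pos: [0.5114, -0.2166, 0.1007]
eef_rot: [0.001, 0.655, 0.756, 0.001]
contact_force: [-0.0, 0.1, 0.4]
grip_width: 0.0814
[ 0.51128609 -0.21652397  0.10055114] 0.07760706807816 [ 0.01112629 -0.5255843  -0.89703197]
```

View pics/w3.png

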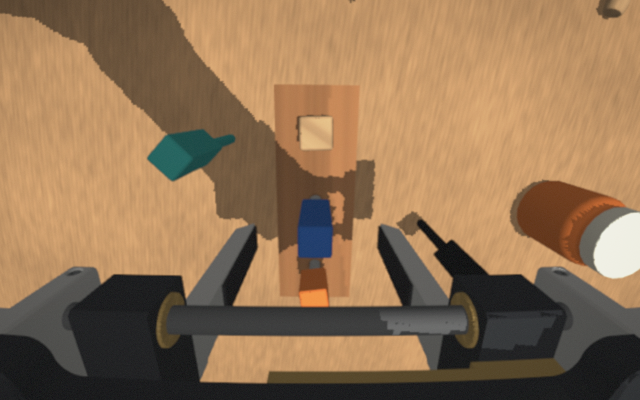

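```bash
python3 -m pendant '[{"rot":[0,0,0],"translation":[0,0,0],"gripper":1},{"rot":[0,0,0],"translation":[0,0,0],"gripper":1},{"rot":[0,0,0],"translation":[0,0,0],"gripper":1},{"rot":[0,0,0],"translation":[0,0,0],"gripper":1},{"rot":[0,0,0],"translation":[0,0,0],"gripper":1},{"rot":[0,0,0],"translation":[0,0,0],"gripper":1}]'
python3 - <<'E'
from h import *
p=optics.camera("wrist"); cv2.imwrite("pics/w4.png",p["image"]); s=telemetry.sense(); print(s["ee_pos"],s["grip_width"],s["contact_force"],s["eef_rot"])
E
```

```text
time: 6.3
ee_pos: [0.5101, -0.216, 0.099]
eef_rot: [-0.0, 0.655, 0.755, -0.0]
contact_force: [-0.0, 0.2, 0.3]
grip_width: 0.029
[ 0.5100956  -0.21603227  0.09898346] 0.025387935510612053 [-0.21135746  0.84670704  0.41284859] [-1.00009087e-04  6.55179156e-01  7.55473534e-01 -5.12485097e-05]
```

View pics/w4.png

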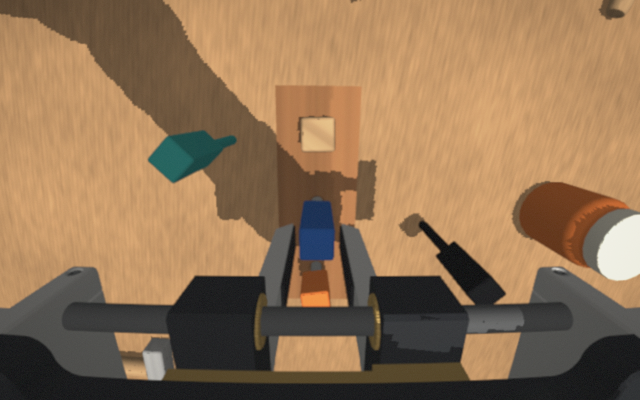

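```bash
python3 -m pendant '[{"rot":[0,0,0],"translation":[0,0,0],"gripper":1},{"rot":[0,0,0],"translation":[0,0,0],"gripper":1},{"rot":[0,0,0],"translation":[0,0,0],"gripper":1},{"rot":[0,0,0],"translation":[0,0,0],"gripper":1}]'
python3 - <<'E'
from h import *
s=telemetry.sense(); print(s["ee_pos"],s["grip_width"],s["contact_force"],s["wrist_torque"],s["eef_rot"])
E
```

```text
time: 6.75
ee_pos: [0.5101, -0.216, 0.099]
eef_rot: [-0.0, 0.655, 0.755, -0.0]
contact_force: [0.4, 1.2, -1.2]
grip_width: 0.0217
[ 0.51011878 -0.21602185  0.09900185] 0.02173531610714423 [ 0.41482265  1.23093212 -1.19957666] [-0.11598197  0.00861537 -0.02399846] [-6.70774437e-05  6.55165646e-01  7.55485255e-01 -2.96989314e-05]
```

```bash
python3 -m pendant '[{"rot":[0,0,0],"translation":[0,0,-1],"gripper":1},{"rot":[0,0,0],"translation":[0,0,-2],"gripper":1},{"rot":[0,0,0],"translation":[0,0,-2],"gripper":1},{"rot":[0,0,0],"translation":[0,0,-2],"gripper":1},{"rot":[0,0,0],"translation":[0,0,-2],"gripper":1},{"rot":[0,0,0],"translation":[0,0,-3],"gripper":1},{"rot":[0,0,0],"translation":[0,0,-3],"gripper":1},{"rot":[0,0,0],"translation":[0,0,0],"gripper":1}]'
python3 - <<'E'
from h import *
s=telemetry.sense(); print(s["ee_pos"],s["grip_width"],s["contact_force"],s["wrist_torque"],s["eef_rot"])
a=optics.camera("scene");b=optics.camera("side");w=optics.camera("wrist")
cv2.imwrite("pics/l1.png",np.hstack([cv2.resize(a["image"][60:200,220:350],(390,420)),cv2.resize(b["image"][200:340,230:360],(390,420))]))
cv2.imwrite("pics/w5.png",w["image"])
E
```

```text
time: 7.55
ee_pos: [0.5123, -0.2177, 0.2534]
eef_rot: [0.004, 0.655, 0.755, 0.001]
contact_force: [-0.1, -0.5, -0.5]
grip_width: 0.0219
[ 0.51232148 -0.2177465   0.25341637] 0.021858431505366618 [-0.11509156 -0.5180823  -0.46387838] [-0.09441355 -0.00834345 -0.00223895] [0.00371504 0.65529472 0.75536297 0.00134741]
```

View pics/l1.png

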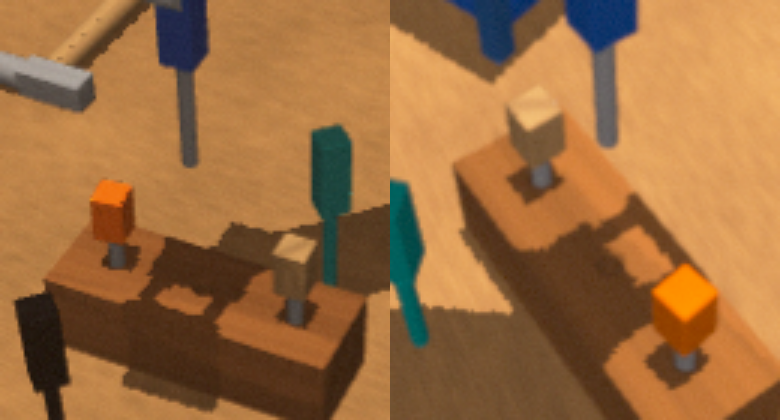

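View pics/w5.png

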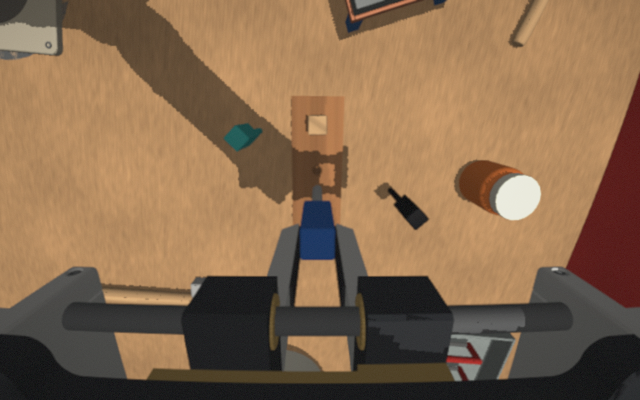

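```bash
python3 -m pendant '[{"rot":[0,0,0],"translation":[3,1.1,0],"gripper":1},{"rot":[0,0,0],"translation":[4,1.46,0],"gripper":1},{"rot":[0,0,0],"translation":[4,1.46,0],"gripper":1},{"rot":[0,0,0],"translation":[4,1.46,0],"gripper":1},{"rot":[0,0,0],"translation":[4,1.46,0],"gripper":1},{"rot":[0,0,0],"translation":[4,1.46,0],"gripper":1},{"rot":[0,0,0],"translation":[3,1.1,0],"gripper":1},{"rot":[0,0,0],"translation":[1.3,0.5,0],"gripper":1}]'
python3 -m pendant '[{"rot":[0,0,0],"translation":[0,0,0.5],"gripper":1},{"rot":[0,0,0],"translation":[0,0,0.5],"gripper":1},{"rot":[0,0,0],"translation":[0,0,0],"gripper":1},{"rot":[0,0,0],"translation":[0,0,0],"gripper":1}]'
python3 - <<'E'
from h import *
s=telemetry.sense(); print(s["ee_pos"],s["grip_width"],s["contact_force"],s["wrist_torque"],s["eef_rot"])
a=optics.camera("scene");b=optics.camera("side");w=optics.camera("wrist")
cv2.imwrite("pics/l2a.png",cv2.resize(a["image"][150:270,350:470],(600,600),interpolation=cv2.INTER_CUBIC))
cv2.imwrite("pics/l2b.png",cv2.resize(b["image"][60:180,200:320],(600,600),interpolation=cv2.INTER_CUBIC))
cv2.imwrite("pics/w6.png",cv2.resize(w["image"][120:270,240:400],(640,600),interpolation=cv2.INTER_CUBIC))
E
```

```text
time: 8.5
ee_pos: [0.5696, 0.0727, 0.247]
eef_rot: [-0.002, 0.653, 0.757, -0.001]
contact_force: [-0.3, -0.1, -1.1]
grip_width: 0.0221
time: 8.9
ee_pos: [0.5702, 0.0661, 0.239]
eef_rot: [0.0, 0.656, 0.754, -0.0]
contact_force: [-0.7, 0.2, -0.8]
grip_width: 0.022
[0.57018419 0.06610522 0.23898785] 0.021955622307600967 [-0.70004357  0.19684124 -0.78537311] [-0.11800103  0.00262222 -0.01224321] [ 4.01292749e-05  6.56435058e-01  7.54382428e-01 -4.06601394e-04]
```

View pics/l2a.png

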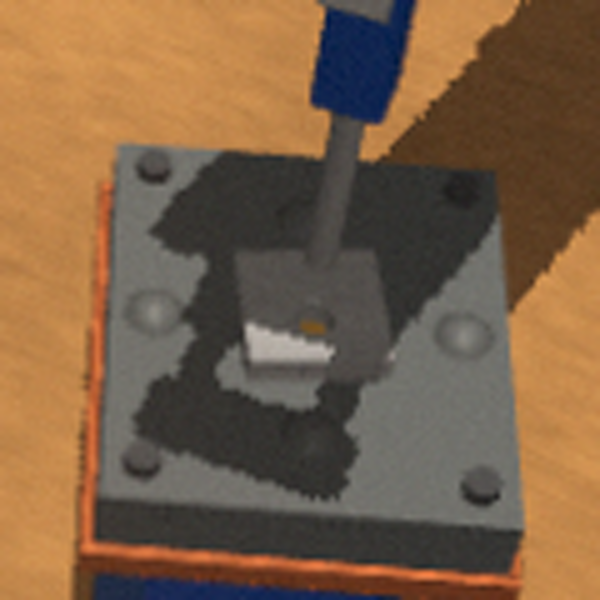

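View pics/l2b.png

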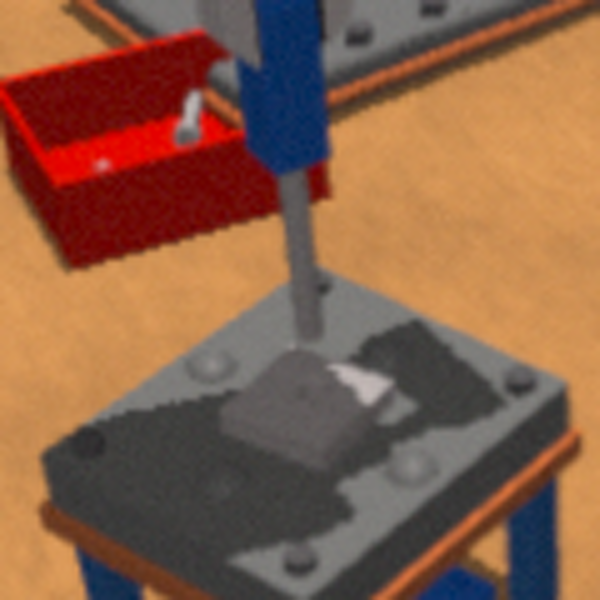

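View pics/w6.png

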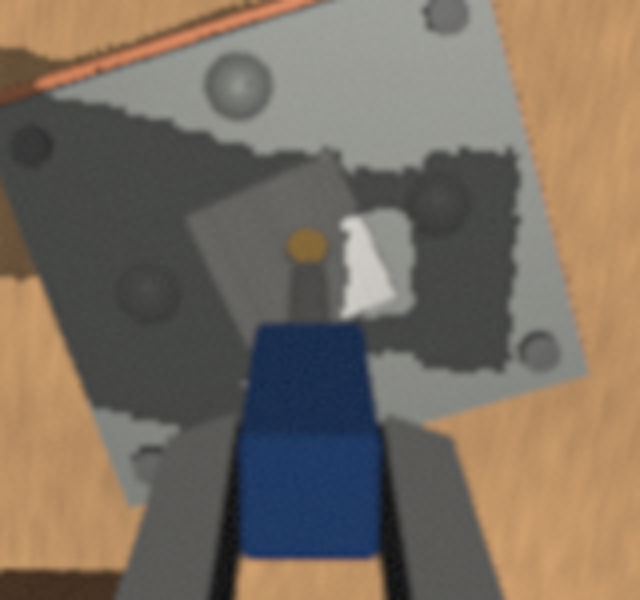

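```bash
python3 - <<'E'
from h import *
a=optics.camera("scene");b=optics.camera("side");w=optics.camera("wrist")
s=telemetry.sense(); zt=s["ee_pos"][2]-.089; print(zt,s["ee_pos"])
for n,p,ox,oy,k,t,h in [("A",a,350,150,5,(318,260),(313,317)),("B",b,200,60,5,(308,333),(303,393)),("W",w,240,120,4,(307,270),(307,244))]:
    T=onz(p,(ox+t[0]/k-.4,oy+t[1]/k-.4),zt);H=onz(p,(ox+h[0]/k-.4,oy+h[1]/k-.4),.125)
    print(n,T,H,"d mm",(H-T)[:2]*1000)
E
```

```text
0.15027607567416923 [0.57061402 0.06812044 0.23927608]
A [0.56897795 0.06787066 0.15027608] [0.56995417 0.07026377 0.125     ] d mm [0.97622068 2.39310964]
B [0.57015244 0.06981282 0.15027608] [0.5652607  0.06915742 0.125     ] d mm [-4.89174203 -0.6554064 ]
W [0.57030093 0.07062609 0.15027608] [0.57008835 0.07176365 0.125     ] d mm [-0.21258202  1.13756354]
```

```bash
python3 -m pendant '[{"rot":[0,0,0],"translation":[0,0,0.7],"gripper":1},{"rot":[0,0,0],"translation":[0.04,0,0.7],"gripper":1},{"rot":[0,0,0],"translation":[0,0,0.4],"gripper":1},{"rot":[0,0,0],"translation":[0,0,0],"gripper":1},{"rot":[0,0,0],"translation":[0,0,0],"gripper":1}]'
python3 - <<'E'
from h import *
s=telemetry.sense(); print(s["ee_pos"],s["grip_width"],s["contact_force"],s["wrist_torque"],s["eef_rot"])
a=optics.camera("scene");b=optics.camera("side");w=optics.camera("wrist")
cv2.imwrite("pics/l3.png",np.hstack([cv2.resize(a["image"][180:230,385:435],(400,400),interpolation=cv2.INTER_CUBIC),cv2.resize(b["image"][110:160,235:285],(400,400),interpolation=cv2.INTER_CUBIC)]))
cv2.imwrite("pics/w7.png",cv2.resize(w["image"][150:225,280:360],(640,600),interpolation=cv2.INTER_CUBIC))
E
```

```text
time: 9.7
ee_pos: [0.5704, 0.0687, 0.2209]
eef_rot: [-0.0, 0.655, 0.755, -0.0]
contact_force: [-0.3, 0.1, -1.8]
grip_width: 0.0216
[0.57041827 0.06873849 0.22088399] 0.02156923644704287 [-0.33661655  0.11015539 -1.82016529] [-0.06613036  0.0601976  -0.00756792] [-6.82788291e-05  6.55158874e-01  7.55491112e-01 -1.60951925e-04]
```

View pics/l3.png

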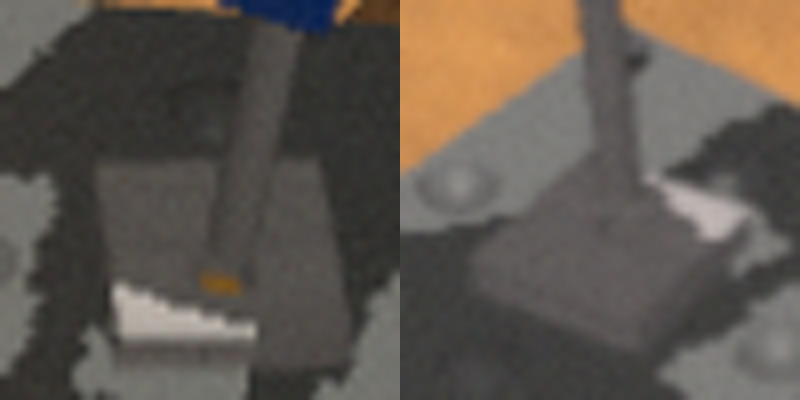

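View pics/w7.png

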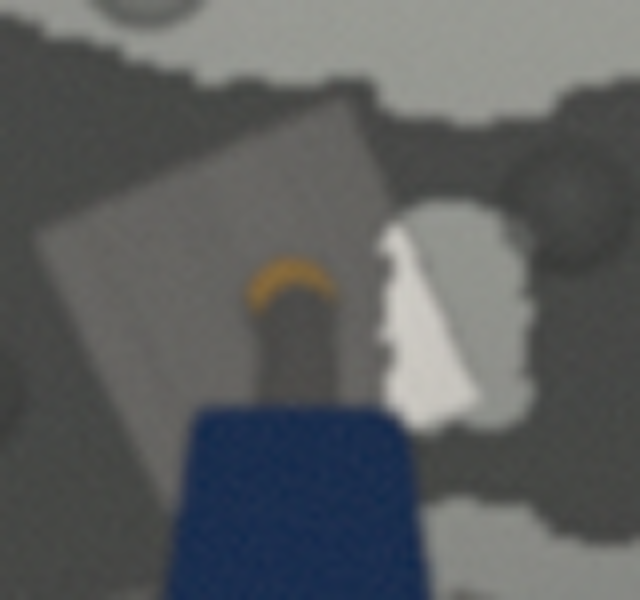

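```bash
python3 - <<'E'
from h import *
w=optics.camera("wrist"); s=telemetry.sense(); print(s["ee_pos"])
q=lambda x,y:(280+x/8-.45,150+y/8-.45)
xd=np.array([-.142,.990])
r=onz(w,q(292,257),.124)[:2]-xd*.0062
print("hole",r)
for zt in(.130,.132,.135):
    print(zt,"tip",onz(w,q(297,289),zt)[:2]-xd*.0047)
a=optics.camera("scene");b=optics.camera("side")
cv2.imwrite("pics/l4.png",np.hstack([cv2.resize(a["image"][190:230,390:430],(400,400),interpolation=cv2.INTER_CUBIC),cv2.resize(b["image"][115:155,240:280],(400,400),interpolation=cv2.INTER_CUBIC)])*1)
im=cv2.imread("pics/l4.png"); cv2.imwrite("pics/l4.png",np.clip(im.astype(float)*2,0,255).astype(np.uint8))
for zt in (.130,.132,.135):
  for n,p in(("A",a),("B",b)):
    print(zt,n,proj(p,[[.5704,.0687,zt],[.570,.0705,.125]]))
E
```

```text
[0.57066309 0.06874111 0.22127928]
hole [0.57031727 0.06918709]
0.13 tip [0.5712059 0.0678292]
0.132 tip [0.57113537 0.06833326]
0.135 tip [0.57102957 0.06908935]
0.13 A [[411.60468346 210.77461034]
 [412.32241044 213.07796161]]
0.13 B [[262.61365488 135.38280776]
 [262.29122254 137.05138326]]
0.132 A [[411.76988014 209.96210452]
 [412.32241044 213.07796161]]
0.132 B [[262.51169599 134.52051361]
 [262.29122254 137.05138326]]
0.135 A [[412.01867705 208.73771985]
 [412.32241044 213.07796161]]
0.135 B [[262.35810346 133.22107905]
 [262.29122254 137.05138326]]
```

View pics/l4.png

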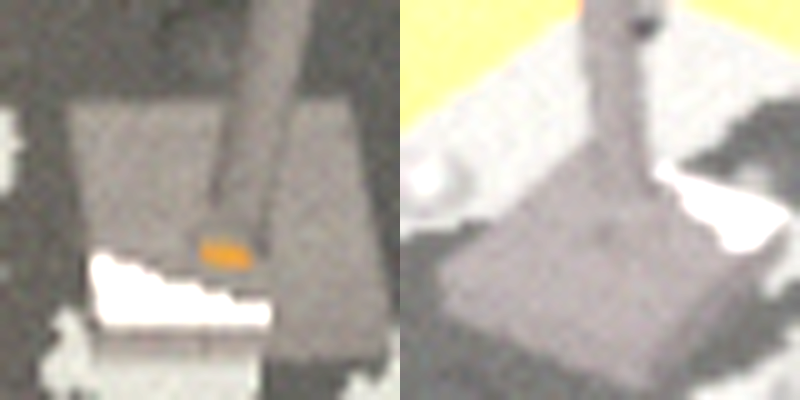

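```bash
python3 - <<'E'
from h import *
a=optics.camera("scene");b=optics.camera("side");w=optics.camera("wrist")
print("A obs top (419.0,173.5) bot (413.2,202)");print(proj(a,[[.5706,.0685,.225],[.5706,.0685,.150]]))
print("B obs top (258.2,94.5) bot(261.3,126.5)");print(proj(b,[[.5706,.0685,.225],[.5706,.0685,.150]]))
cv2.imwrite("pics/l5a.png",cv2.resize(a["image"][130:230,370:470],(600,600),interpolation=cv2.INTER_CUBIC))
cv2.imwrite("pics/l5b.png",cv2.resize(b["image"][50:150,210:310],(600,600),interpolation=cv2.INTER_CUBIC))
E
```

```text
A obs top (419.0,173.5) bot (413.2,202)
[[419.89700506 168.63981437]
 [413.1111534  202.54530894]]
B obs top (258.2,94.5) bot(261.3,126.5)
[[257.51279951  90.62897996]
 [261.72318542 126.6421177 ]]
```

View pics/l5a.png

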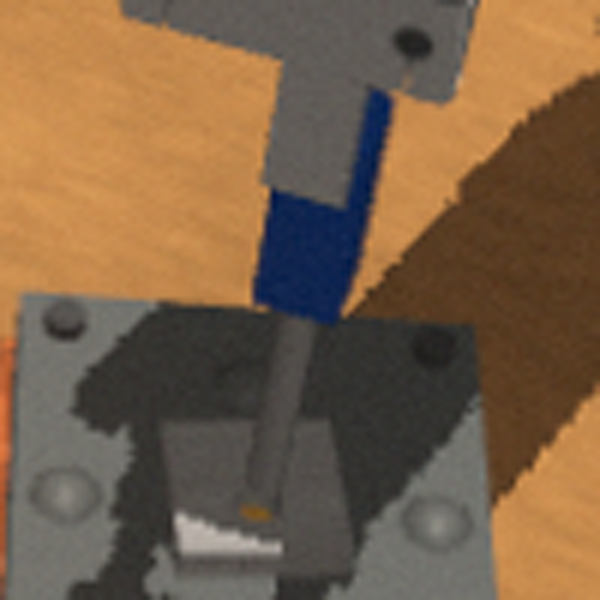

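View pics/l5b.png

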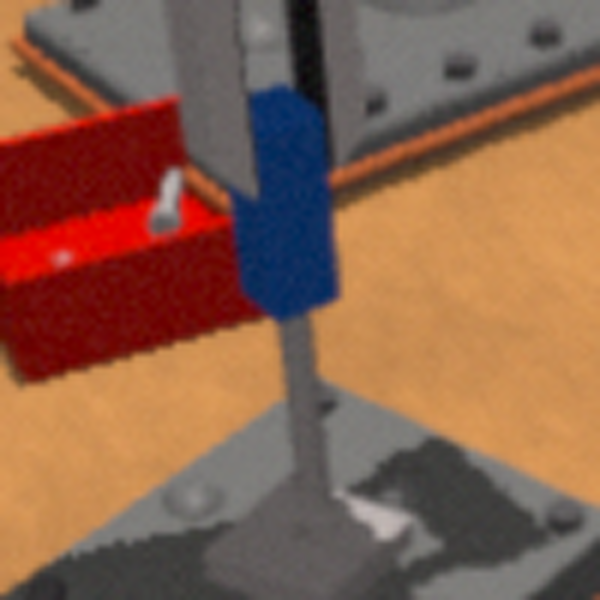

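The wrist view shows the hole (crescent centre at crop x=292) under the tip (x=297). The cameras agree within about 1 mm. I'll nudge by -0.4 mm and feel downward in small steps.

```bash
python3 -m pendant '[{"rot":[0,0,0],"translation":[0,-0.04,0.2],"gripper":1},{"rot":[0,0,0],"translation":[0,0,0.1],"gripper":1},{"rot":[0,0,0],"translation":[0,0,0.1],"gripper":1},{"rot":[0,0,0],"translation":[0,0,0],"gripper":1}]';python3 -m pendant '[{"rot":[0,0,0],"translation":[0,0,0.1],"gripper":1},{"rot":[0,0,0],"translation":[0,0,0.1],"gripper":1},{"rot":[0,0,0],"translation":[0,0,0],"gripper":1}]'
```

```text
time: 10.55
ee_pos: [0.57, 0.0687, 0.2168]
eef_rot: [-0.0, 0.655, 0.755, -0.0]
contact_force: [0.2, -0.5, -1.4]
grip_width: 0.0217
time: 10.85
ee_pos: [0.57, 0.0687, 0.2149]
eef_rot: [-0.0, 0.655, 0.755, -0.0]
contact_force: [0.1, 0.4, -0.2]
grip_width: 0.0214
```

```bash
python3 -m pendant '[{"rot":[0,0,0],"translation":[0,0,0.1],"gripper":1},{"rot":[0,0,0],"translation":[0,0,0.1],"gripper":1},{"rot":[0,0,0],"translation":[0,0,0],"gripper":1}]'
```

```text
time: 11.15
ee_pos: [0.57, 0.0687, 0.2129]
eef_rot: [-0.0, 0.655, 0.755, -0.0]
contact_force: [0.3, 0.2, -1.7]
grip_width: 0.0217
```

```bash
python3 -m pendant '[{"rot":[0,0,0],"translation":[0,0,0.1],"gripper":1},{"rot":[0,0,0],"translation":[0,0,0],"gripper":1}]'
```

```text
time: 11.35
ee_pos: [0.57, 0.0687, 0.2119]
eef_rot: [-0.0, 0.655, 0.755, -0.0]
contact_force: [-1.1, 0.5, -1.7]
grip_width: 0.0214
```

```bash
python3 -m pendant '[{"rot":[0,0,0],"translation":[0,0,0.1],"gripper":1},{"rot":[0,0,0],"translation":[0,0,0],"gripper":1}]'; python3 -m pendant '[{"rot":[0,0,0],"translation":[0,0,0.1],"gripper":1},{"rot":[0,0,0],"translation":[0,0,0],"gripper":1}]'; python3 - <<'E'
from h import *
s=telemetry.sense(); print(s["contact_force"],s["wrist_torque"])
w=optics.camera("wrist")
cv2.imwrite("pics/w8.png",cv2.resize(w["image"][150:225,280:360],(640,600),interpolation=cv2.INTER_CUBIC))
E
```

```text
time: 11.55
ee_pos: [0.57, 0.0687, 0.2109]
eef_rot: [-0.0, 0.655, 0.755, -0.0]
contact_force: [-0.1, -0.4, -0.2]
grip_width: 0.0217
time: 11.75
ee_pos: [0.57, 0.0687, 0.2099]
eef_rot: [-0.0, 0.655, 0.755, -0.0]
contact_force: [0.1, 0.1, -1.8]
grip_width: 0.0216
[ 0.08513397  0.08982867 -1.77205542] [-0.03843653  0.05872798 -0.06076389]
```

View pics/w8.png

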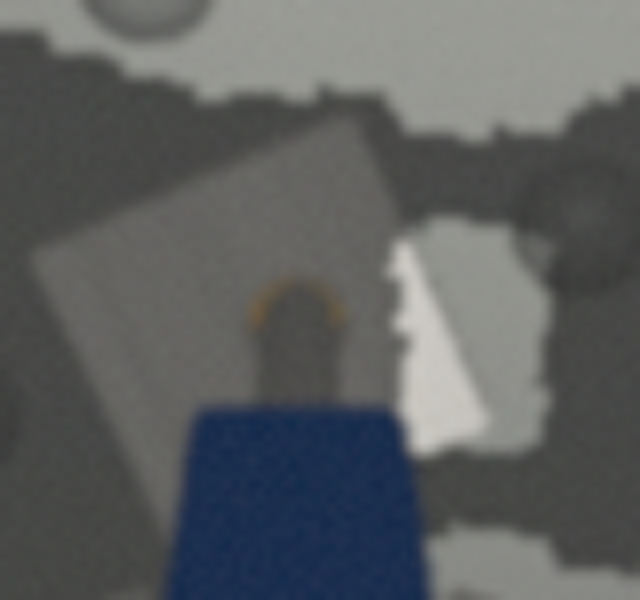

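The tip now looks centred in the hole: hole 248–345, rod 258–338. I'll continue gently.

```bash
python3 -m pendant '[{"rot":[0,0,0],"translation":[0,0,0.1],"gripper":1},{"rot":[0,0,0],"translation":[0,0,0.1],"gripper":1},{"rot":[0,0,0],"translation":[0,0,0],"gripper":1}]'; python3 -m pendant '[{"rot":[0,0,0],"translation":[0,0,0.1],"gripper":1},{"rot":[0,0,0],"translation":[0,0,0.1],"gripper":1},{"rot":[0,0,0],"translation":[0,0,0],"gripper":1}]'
```

```text
time: 12.1
ee_pos: [0.5699, 0.0687, 0.2079]
eef_rot: [-0.0, 0.655, 0.755, -0.0]
contact_force: [-0.9, 0.5, -0.7]
grip_width: 0.0219
time: 12.4
ee_pos: [0.5699, 0.0687, 0.2059]
eef_rot: [-0.0, 0.655, 0.755, -0.0]
contact_force: [-0.2, 1.3, -0.9]
grip_width: 0.0217
```

```bash
python3 -m pendant '[{"rot":[0,0,0],"translation":[0,0,0.1],"gripper":1},{"rot":[0,0,0],"translation":[0,0,0.1],"gripper":1},{"rot":[0,0,0],"translation":[0,0,0],"gripper":1}]'; python3 -m pendant '[{"rot":[0,0,0],"translation":[0,0,0.1],"gripper":1},{"rot":[0,0,0],"translation":[0,0,0.1],"gripper":1},{"rot":[0,0,0],"translation":[0,0,0],"gripper":1}]'
```

```text
time: 12.7
ee_pos: [0.57, 0.0687, 0.2039]
eef_rot: [-0.0, 0.655, 0.755, -0.0]
contact_force: [0.5, -0.7, -0.8]
grip_width: 0.0221
time: 13.0
ee_pos: [0.5699, 0.0687, 0.2019]
eef_rot: [-0.0, 0.655, 0.755, -0.0]
contact_force: [-0.2, 0.7, -1.9]
grip_width: 0.0215
```

```bash
python3 -m pendant '[{"rot":[0,0,0],"translation":[0,0,0.1],"gripper":1},{"rot":[0,0,0],"translation":[0,0,0],"gripper":1}]'; python3 -m pendant '[{"rot":[0,0,0],"translation":[0,0,0.1],"gripper":1},{"rot":[0,0,0],"translation":[0,0,0],"gripper":1}]'
```

```text
time: 13.2
ee_pos: [0.57, 0.0687, 0.2009]
eef_rot: [-0.0, 0.655, 0.755, -0.0]
contact_force: [0.2, -0.2, -1.7]
grip_width: 0.0215
time: 13.4
ee_pos: [0.57, 0.0687, 0.1999]
eef_rot: [-0.0, 0.655, 0.755, -0.0]
contact_force: [0.0, -0.5, -0.6]
grip_width: 0.0215
```

Tip at about z = 0.111, below the plate surface and moving freely, so it is in the hole. I'll continue to the plug.

```bash
python3 -m pendant '[{"rot":[0,0,0],"translation":[0,0,0.1],"gripper":1},{"rot":[0,0,0],"translation":[0,0,0],"gripper":1}]'; python3 -m pendant '[{"rot":[0,0,0],"translation":[0,0,0.1],"gripper":1},{"rot":[0,0,0],"translation":[0,0,0],"gripper":1}]'
```

```text
time: 13.6
ee_pos: [0.57, 0.0687, 0.1989]
eef_rot: [-0.0, 0.655, 0.755, -0.0]
contact_force: [-1.4, -0.2, -0.1]
grip_width: 0.0216
time: 13.8
ee_pos: [0.57, 0.0687, 0.1979]
eef_rot: [-0.0, 0.655, 0.755, -0.0]
contact_force: [0.5, -0.5, -1.7]
grip_width: 0.0218
```

```bash
python3 -m pendant '[{"rot":[0,0,0],"translation":[0,0,0.1],"gripper":1},{"rot":[0,0,0],"translation":[0,0,0],"gripper":1}]'; python3 -m pendant '[{"rot":[0,0,0],"translation":[0,0,0.1],"gripper":1},{"rot":[0,0,0],"translation":[0,0,0],"gripper":1}]'
```

```text
time: 14.0
ee_pos: [0.5704, 0.0687, 0.1977]
eef_rot: [0.0, 0.655, 0.755, 0.0]
contact_force: [-0.5, 0.2, 4.1]
grip_width: 0.022
time: 14.2
ee_pos: [0.5708, 0.0687, 0.1973]
eef_rot: [0.0, 0.655, 0.755, 0.001]
contact_force: [-2.0, 0.0, 7.0]
grip_width: 0.0218
```

Contact with the plug at tip z ≈ 0.109, which is in the expected band. I'll press on in steps.

```bash
python3 -m pendant '[{"rot":[0,0,0],"translation":[0,0,0.1],"gripper":1},{"rot":[0,0,0],"translation":[0,0,0],"gripper":1}]'
```

```text
time: 14.4
ee_pos: [0.5708, 0.0686, 0.1965]
eef_rot: [0.001, 0.655, 0.755, 0.001]
contact_force: [-0.7, 0.3, 8.2]
grip_width: 0.0215
```

```bash
python3 -m pendant '[{"rot":[0,0,0],"translation":[0,0,0.1],"gripper":1},{"rot":[0,0,0],"translation":[0,0,0],"gripper":1}]'
```

```text
time: 14.6
ee_pos: [0.5708, 0.0686, 0.1956]
eef_rot: [0.001, 0.655, 0.755, 0.001]
contact_force: [-1.1, -0.2, 9.8]
grip_width: 0.0218
```

```bash
python3 -m pendant '[{"rot":[0,0,0],"translation":[0,0,0.1],"gripper":1},{"rot":[0,0,0],"translation":[0,0,0.1],"gripper":1},{"rot":[0,0,0],"translation":[0,0,0.1],"gripper":1},{"rot":[0,0,0],"translation":[0,0,0.1],"gripper":1}]'
```

```text
time: 15.0
ee_pos: [0.5709, 0.0685, 0.1917]
eef_rot: [0.001, 0.655, 0.755, 0.001]
contact_force: [-1.2, 0.4, 10.6]
grip_width: 0.0219
```

```bash
python3 -m pendant '[{"rot":[0,0,0],"translation":[0,0,0.1],"gripper":1},{"rot":[0,0,0],"translation":[0,0,0.15],"gripper":1},{"rot":[0,0,0],"translation":[0,0,0.15],"gripper":1},{"rot":[0,0,0],"translation":[0,0,0.15],"gripper":1}]'
python3 - <<'E'
from h import *
a=optics.camera("scene");w=optics.camera("wrist")
cv2.imwrite("pics/l6a.png",cv2.resize(a["image"][130:300,350:470],(420,595),interpolation=cv2.INTER_CUBIC))
cv2.imwrite("pics/w9.png",cv2.resize(w["image"][150:300,240:400],(640,600),interpolation=cv2.INTER_CUBIC))
E
```

```text
time: 15.4
ee_pos: [0.5709, 0.0684, 0.1863]
eef_rot: [0.001, 0.655, 0.755, 0.001]
contact_force: [-2.1, 0.0, 11.0]
grip_width: 0.0218
```

View pics/l6a.png

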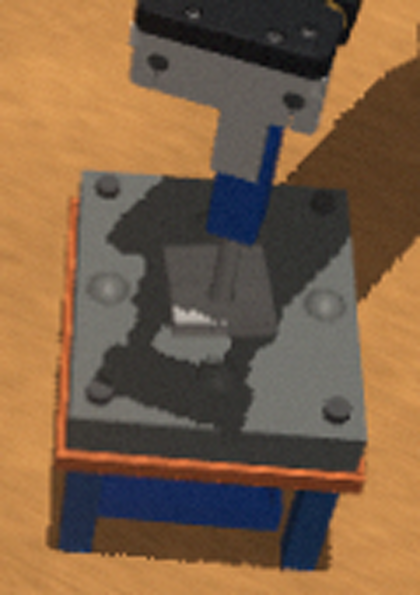

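View pics/w9.png

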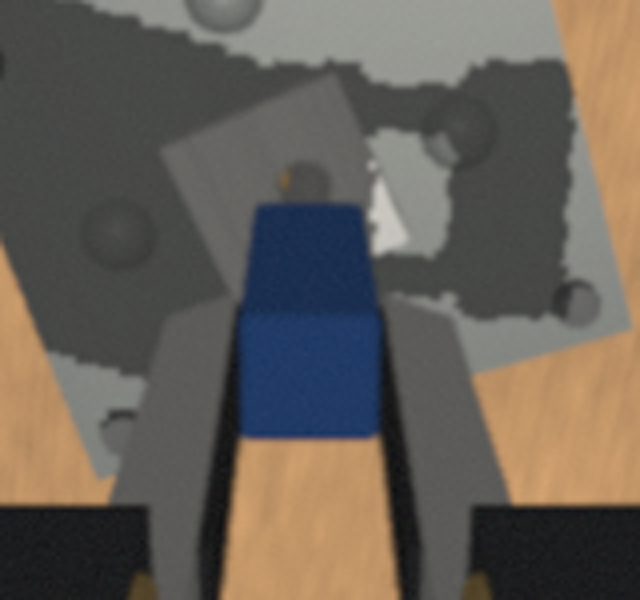

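The drift is well inside the hole with no slip in the grip. It leans slightly toward +x, so I'll ease that by 0.6 mm while pressing on.

```bash
python3 -m pendant '[{"rot":[0,0,0],"translation":[0,-0.06,0.1],"gripper":1},{"rot":[0,0,0],"translation":[0,0,0.15],"gripper":1},{"rot":[0,0,0],"translation":[0,0,0.15],"gripper":1},{"rot":[0,0,0],"translation":[0,0,0.15],"gripper":1}]'
```

```text
time: 15.9
ee_pos: [0.5707, 0.0684, 0.1808]
eef_rot: [0.001, 0.655, 0.755, 0.001]
contact_force: [-2.2, -0.3, 11.2]
grip_width: 0.0216
```

```bash
python3 -m pendant '[{"rot":[0,0,0],"translation":[0,0,0.15],"gripper":1},{"rot":[0,0,0],"translation":[0,0,0.15],"gripper":1},{"rot":[0,0,0],"translation":[0,0,0.15],"gripper":1},{"rot":[0,0,0],"translation":[0,0,0.15],"gripper":1}]'
```

```text
time: 16.3
ee_pos: [0.5707, 0.0684, 0.1748]
eef_rot: [0.001, 0.655, 0.755, 0.001]
contact_force: [-0.5, -0.2, 10.1]
grip_width: 0.0216
```

```bash
python3 -m pendant '[{"rot":[0,0,0],"translation":[0,0,0.15],"gripper":1},{"rot":[0,0,0],"translation":[0,0,0.15],"gripper":1},{"rot":[0,0,0],"translation":[0,0,0.15],"gripper":1},{"rot":[0,0,0],"translation":[0,0,0.15],"gripper":1}]'
```

```text
time: 16.7
ee_pos: [0.5707, 0.0685, 0.1686]
eef_rot: [0.001, 0.655, 0.755, 0.001]
contact_force: [-0.7, -0.2, 8.1]
grip_width: 0.0221
```

```bash
python3 -m pendant '[{"rot":[0,0,0],"translation":[0,0,0.15],"gripper":1},{"rot":[0,0,0],"translation":[0,0,0.15],"gripper":1},{"rot":[0,0,0],"translation":[0,0,0],"gripper":1}]'
```

```text
time: 17.0
ee_pos: [0.5691, 0.0687, 0.1636]
eef_rot: [-0.0, 0.655, 0.755, -0.0]
contact_force: [-0.0, 0.3, -1.4]
grip_width: 0.0218
```

```bash
python3 -m pendant '[{"rot":[0,0,0],"translation":[0,0,0.15],"gripper":1},{"rot":[0,0,0],"translation":[0,0,0.15],"gripper":1},{"rot":[0,0,0],"translation":[0,0,0],"gripper":1}]'; python3 - <<'E'
from h import *
s=telemetry.sense(); print(s["ee_pos"],s["contact_force"])
a=optics.camera("scene");b=optics.camera("side")
cv2.imwrite("pics/l7a.png",cv2.resize(a["image"][180:300,350:470],(600,600),interpolation=cv2.INTER_CUBIC))
cv2.imwrite("pics/l7b.png",cv2.resize(b["image"][100:220,200:320],(600,600),interpolation=cv2.INTER_CUBIC))
for n,p in(("a",a),("b",b)): print(n,[(np.round(d["xyz"],3),d["p"]) for d in optics.recognise(p,"plug")])
E
```

```text
time: 17.3
ee_pos: [0.5691, 0.0686, 0.1605]
eef_rot: [-0.0, 0.655, 0.755, -0.0]
contact_force: [-0.8, -0.1, -1.3]
grip_width: 0.0216
[0.56905245 0.06864816 0.16050583] [-0.7967288  -0.05004975 -1.30599004]
a []
b []
```

View pics/l7a.png

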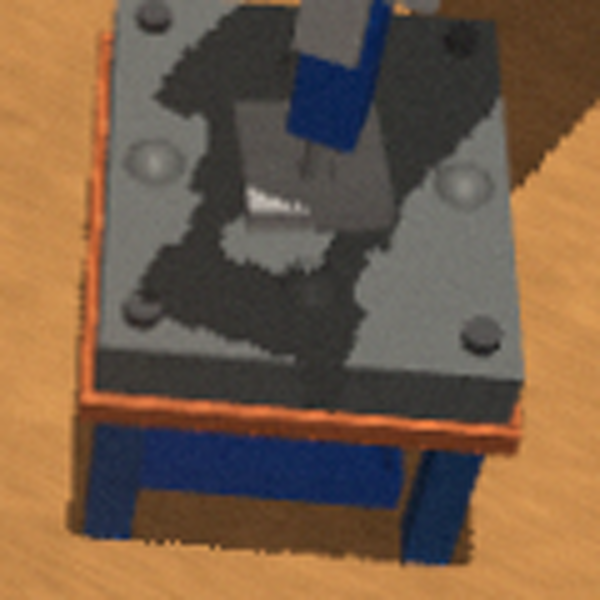

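View pics/l7b.png

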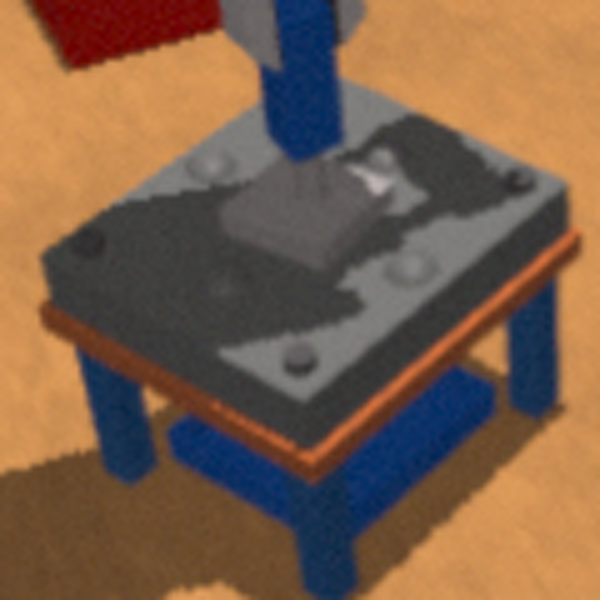

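The force dropped to zero at tip z ≈ 0.075, so the plug broke free. I'll push another 8 mm to make sure nothing hangs there, then withdraw.

```bash
python3 -m pendant '[{"rot":[0,0,0],"translation":[0,0.05,0.2],"gripper":1},{"rot":[0,0,0],"translation":[0,0,0.2],"gripper":1},{"rot":[0,0,0],"translation":[0,0,0.2],"gripper":1},{"rot":[0,0,0],"translation":[0,0,0.2],"gripper":1},{"rot":[0,0,0],"translation":[0,0,0],"gripper":1}]'
```

```text
time: 18.0
ee_pos: [0.5697, 0.0687, 0.1527]
eef_rot: [-0.0, 0.655, 0.755, -0.0]
contact_force: [0.3, 0.3, -1.1]
grip_width: 0.0222
```

```bash
python3 -m pendant '[{"rot":[0,0,0],"translation":[0,0,-0.5],"gripper":1},{"rot":[0,0,0],"translation":[0,0,-1],"gripper":1},{"rot":[0,0,0],"translation":[0,0,-1],"gripper":1},{"rot":[0,0,0],"translation":[0,0,-1],"gripper":1},{"rot":[0,0,0],"translation":[0,0,-1],"gripper":1},{"rot":[0,0,0],"translation":[0,0,-1],"gripper":1}]'; python3 -m pendant '[{"rot":[0,0,0],"translation":[0,0,-1],"gripper":1},{"rot":[0,0,0],"translation":[0,0,-1],"gripper":1},{"rot":[0,0,0],"translation":[0,0,-1],"gripper":1},{"rot":[0,0,0],"translation":[0,0,-1.2],"gripper":1},{"rot":[0,0,0],"translation":[0,0,0],"gripper":1}]'; python3 - <<'E'
from h import *
a=optics.camera("scene");w=optics.camera("wrist")
A=cv2.resize(a["image"][180:240,385:445],(600,600),interpolation=cv2.INTER_CUBIC)
cv2.imwrite("pics/w10.png",cv2.resize(w["image"][120:270,240:400],(640,600),interpolation=cv2.INTER_CUBIC)); cv2.imwrite("pics/l8.png",A)
E
```

```text
time: 18.6
ee_pos: [0.5701, 0.0687, 0.2093]
eef_rot: [0.0, 0.655, 0.755, 0.0]
contact_force: [0.6, 0.2, 0.2]
grip_width: 0.0214
time: 19.1
ee_pos: [0.5712, 0.0686, 0.2519]
eef_rot: [0.001, 0.655, 0.755, 0.001]
contact_force: [0.4, 0.9, -0.4]
grip_width: 0.0214
```

View pics/w10.png

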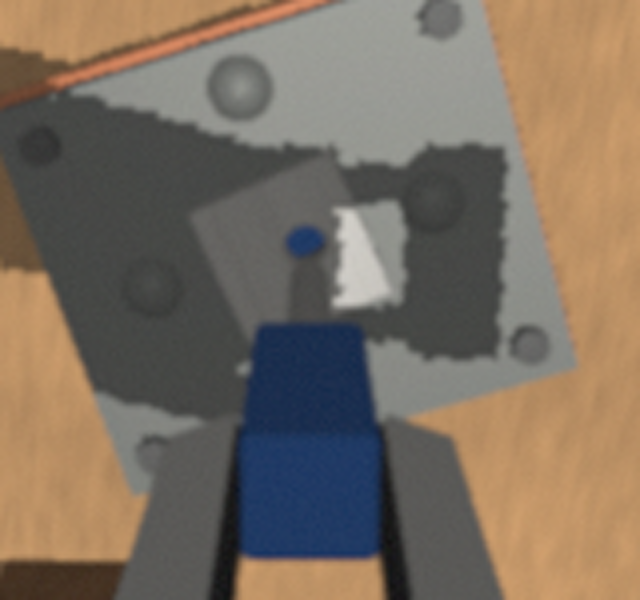

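View pics/l8.png

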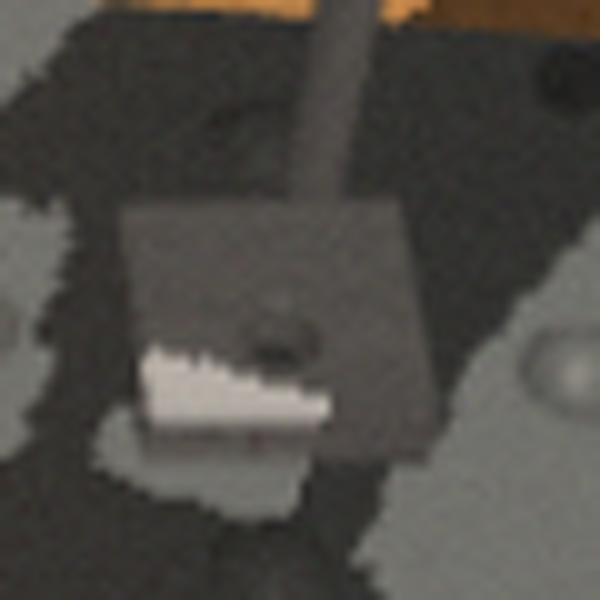

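The blue tray floor shows through the plate hole at wrist crop (305,240), where brass was before. So the plug has left the bore. Back to the rack.

```bash
python3 -m pendant '[{"rot":[0,0,0],"translation":[-3,-1.1,0],"gripper":1},{"rot":[0,0,0],"translation":[-4,-1.46,0],"gripper":1},{"rot":[0,0,0],"translation":[-4,-1.46,0],"gripper":1},{"rot":[0,0,0],"translation":[-4,-1.46,0],"gripper":1},{"rot":[0,0,0],"translation":[-4,-1.46,0],"gripper":1},{"rot":[0,0,0],"translation":[-4,-1.46,0],"gripper":1},{"rot":[0,0,0],"translation":[-3,-1.1,0],"gripper":1},{"rot":[0,0,0],"translation":[-1.3,-0.5,0],"gripper":1}]'
python3 -m pendant '[{"rot":[0,0,0],"translation":[0,0,0],"gripper":1},{"rot":[0,0,0],"translation":[0,0,0],"gripper":1},{"rot":[0,0,0],"translation":[0,0,0],"gripper":1},{"rot":[0,0,0],"translation":[0,0,0],"gripper":1},{"rot":[0,0,0],"translation":[0,0,0],"gripper":1},{"rot":[0,0,0],"translation":[0,0,0],"gripper":1}]'
python3 - <<'E'
from h import *
s=telemetry.sense(); print(s["ee_pos"],s["eef_rot"])
a=optics.camera("scene");b=optics.camera("side");w=optics.camera("wrist")
cv2.imwrite("pics/w11.png",cv2.resize(w["image"][120:270,240:400],(640,600),interpolation=cv2.INTER_CUBIC))
cv2.imwrite("pics/l9.png",np.hstack([cv2.resize(a["image"][60:200,220:350],(390,420)),cv2.resize(b["image"][200:340,230:360],(390,420))]))
E
```

```text
time: 20.0
ee_pos: [0.5078, -0.2194, 0.2498]
eef_rot: [0.0, 0.657, 0.754, -0.001]
contact_force: [-0.2, 0.2, -1.3]
grip_width: 0.0218
time: 20.6
ee_pos: [0.5099, -0.215, 0.25]
eef_rot: [-0.0, 0.655, 0.756, 0.0]
contact_force: [0.3, -0.7, -0.8]
grip_width: 0.0218
[ 0.50986003 -0.21503491  0.25002933] [-7.30594103e-05  6.54745250e-01  7.55849621e-01  5.99420179e-05]
```

View pics/w11.png

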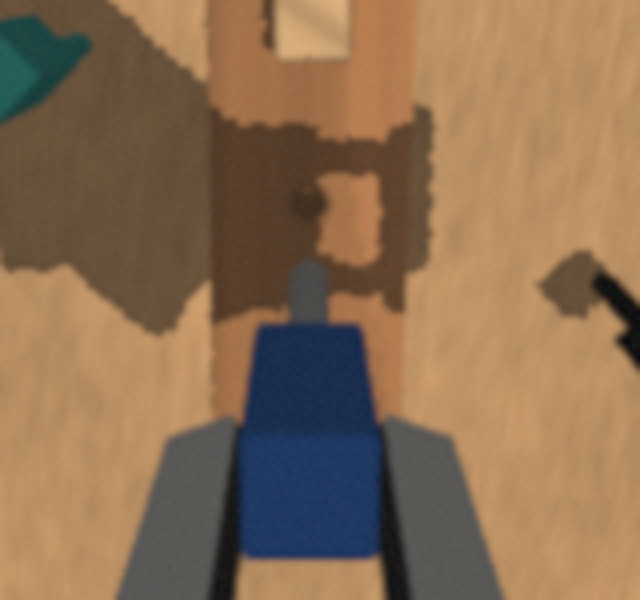

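View pics/l9.png

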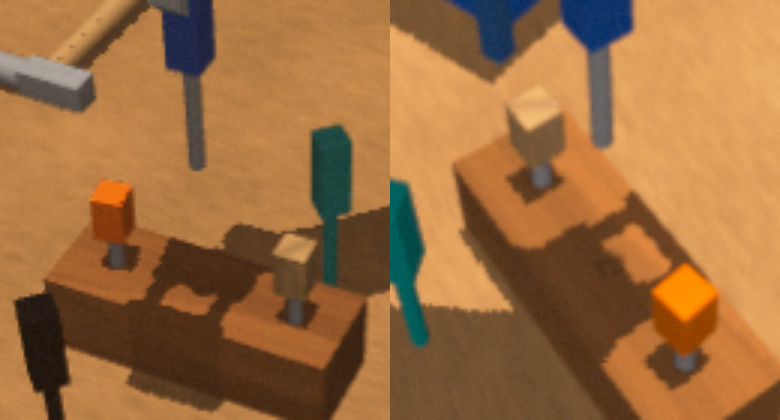

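```bash
python3 -m pendant '[{"rot":[0,0,0],"translation":[-0.1,0,1],"gripper":1},{"rot":[0,0,0],"translation":[0,0,2],"gripper":1},{"rot":[0,0,0],"translation":[0,0,2],"gripper":1},{"rot":[0,0,0],"translation":[0,0,2],"gripper":1},{"rot":[0,0,0],"translation":[0,0,1.2],"gripper":1},{"rot":[0,0,0],"translation":[0,0,0.6],"gripper":1},{"rot":[0,0,0],"translation":[0,0,0],"gripper":1},{"rot":[0,0,0],"translation":[0,0,0],"gripper":1}]'
python3 - <<'E'
from h import *
s=telemetry.sense(); print(s["ee_pos"],s["eef_rot"])
a=optics.camera("scene");b=optics.camera("side");w=optics.camera("wrist")
cv2.imwrite("pics/w12.png",cv2.resize(w["image"][120:270,240:400],(640,600),interpolation=cv2.INTER_CUBIC))
cv2.imwrite("pics/l10.png",np.hstack([cv2.resize(a["image"][120:180,260:320],(400,400),interpolation=cv2.INTER_CUBIC),cv2.resize(b["image"][240:300,270:330],(400,400),interpolation=cv2.INTER_CUBIC)]))
E
```

```text
time: 21.55
ee_pos: [0.5102, -0.2171, 0.1626]
eef_rot: [0.001, 0.655, 0.755, 0.0]
contact_force: [0.4, -0.7, 0.5]
grip_width: 0.0218
[ 0.51019151 -0.2171116   0.16258869] [5.22649615e-04 6.55248527e-01 7.55413184e-01 1.29045103e-04]
```

View pics/w12.png

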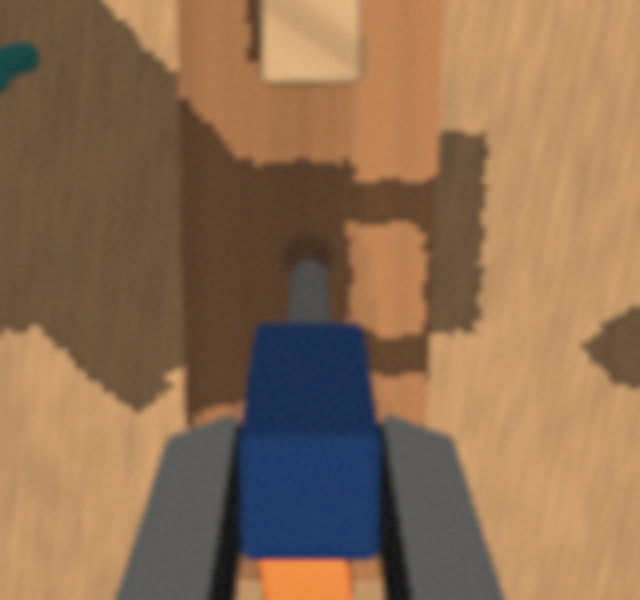

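View pics/l10.png

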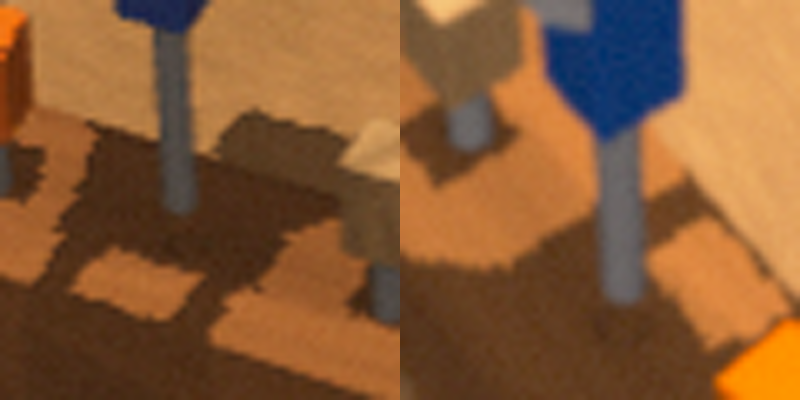

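```bash
python3 -m pendant '[{"rot":[0,0,0],"translation":[0,0,0.4],"gripper":1},{"rot":[0,0,0],"translation":[0,0,0.4],"gripper":1},{"rot":[0,0,0],"translation":[0,0,0],"gripper":1},{"rot":[0,0,0],"translation":[0,0,0],"gripper":1}]'
python3 - <<'E'
from h import *
s=telemetry.sense(); print(s["ee_pos"],s["contact_force"])
w=optics.camera("wrist")
cv2.imwrite("pics/w13.png",cv2.resize(w["image"][150:225,280:360],(640,600),interpolation=cv2.INTER_CUBIC))
E
```

```text
time: 22.1
ee_pos: [0.5096, -0.2166, 0.1539]
eef_rot: [-0.0, 0.655, 0.755, -0.0]
contact_force: [0.1, -0.0, -1.6]
grip_width: 0.0215
[ 0.50962815 -0.21664698  0.15385679] [ 0.14095022 -0.04456642 -1.58334996]
```

View pics/w13.png

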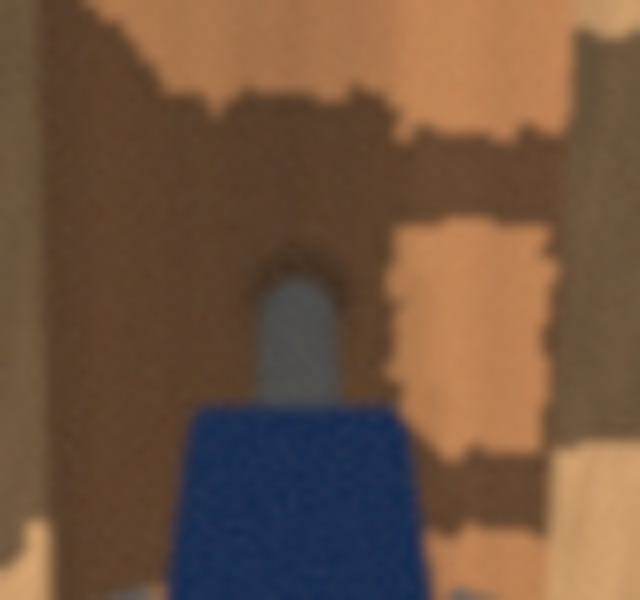

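Tip (298,290) is over the dark hole. I'll feel down in steps with a 0.5 mm correction.

```bash
python3 -m pendant '[{"rot":[0,0,0],"translation":[0.05,0.05,0.2],"gripper":1},{"rot":[0,0,0],"translation":[0,0,0.2],"gripper":1},{"rot":[0,0,0],"translation":[0,0,0.2],"gripper":1},{"rot":[0,0,0],"translation":[0,0,0],"gripper":1}]'; python3 -m pendant '[{"rot":[0,0,0],"translation":[0,0,0.2],"gripper":1},{"rot":[0,0,0],"translation":[0,0,0.2],"gripper":1},{"rot":[0,0,0],"translation":[0,0,0],"gripper":1}]'
```

```text
time: 22.55
ee_pos: [0.51, -0.216, 0.1477]
eef_rot: [-0.0, 0.655, 0.755, -0.0]
contact_force: [-0.1, 0.6, -1.3]
grip_width: 0.0218
time: 22.85
ee_pos: [0.51, -0.216, 0.1437]
eef_rot: [-0.0, 0.655, 0.755, -0.0]
contact_force: [0.4, -0.6, -1.2]
grip_width: 0.0217
```

```bash
python3 -m pendant '[{"rot":[0,0,0],"translation":[0,0,0.2],"gripper":1},{"rot":[0,0,0],"translation":[0,0,0.2],"gripper":1},{"rot":[0,0,0],"translation":[0,0,0],"gripper":1}]'; python3 -m pendant '[{"rot":[0,0,0],"translation":[0,0,0.3],"gripper":1},{"rot":[0,0,0],"translation":[0,0,0.3],"gripper":1},{"rot":[0,0,0],"translation":[0,0,0],"gripper":1}]'
```

```text
time: 23.15
ee_pos: [0.51, -0.216, 0.1398]
eef_rot: [-0.0, 0.655, 0.755, -0.0]
contact_force: [0.3, 0.0, -1.2]
grip_width: 0.0219
time: 23.45
ee_pos: [0.5099, -0.2159, 0.1336]
eef_rot: [-0.0, 0.655, 0.755, -0.0]
contact_force: [0.2, 0.1, -0.9]
grip_width: 0.0221
```

In the hole. I'll continue down to about TCP 0.101, then feel for the floor.

```bash
python3 -m pendant '[{"rot":[0,0,0],"translation":[0,0,0.5],"gripper":1},{"rot":[0,0,0],"translation":[0,0,0.7],"gripper":1},{"rot":[0,0,0],"translation":[0,0,0.7],"gripper":1},{"rot":[0,0,0],"translation":[0,0,0.7],"gripper":1},{"rot":[0,0,0],"translation":[0,0,0.4],"gripper":1},{"rot":[0,0,0],"translation":[0,0,0],"gripper":1}]'; python3 -m pendant '[{"rot":[0,0,0],"translation":[0,0,0.1],"gripper":1},{"rot":[0,0,0],"translation":[0,0,0],"gripper":1}]'
```

```text
time: 24.05
ee_pos: [0.5096, -0.2159, 0.1032]
eef_rot: [-0.001, 0.655, 0.755, -0.0]
contact_force: [-0.0, -0.3, -1.0]
grip_width: 0.022
time: 24.25
ee_pos: [0.5103, -0.2162, 0.1032]
eef_rot: [0.0, 0.655, 0.755, 0.0]
contact_force: [-0.0, -0.3, -0.9]
grip_width: 0.022
```

```bash
python3 -m pendant '[{"rot":[0,0,0],"translation":[0,0,0.1],"gripper":1},{"rot":[0,0,0],"translation":[0,0,0],"gripper":1}]'
```

```text
time: 24.45
ee_pos: [0.5102, -0.2161, 0.1021]
eef_rot: [0.0, 0.655, 0.756, 0.0]
contact_force: [0.3, 0.4, -0.8]
grip_width: 0.022
```

```bash
python3 -m pendant '[{"rot":[0,0,0],"translation":[0,0,0.1],"gripper":1},{"rot":[0,0,0],"translation":[0,0,0],"gripper":1}]';python3 -m pendant '[{"rot":[0,0,0],"translation":[0,0,0.1],"gripper":1},{"rot":[0,0,0],"translation":[0,0,0],"gripper":1}]'
```

```text
time: 24.65
ee_pos: [0.5101, -0.2161, 0.101]
eef_rot: [-0.0, 0.655, 0.755, -0.0]
contact_force: [-0.5, 1.1, -0.9]
grip_width: 0.0215
time: 24.85
ee_pos: [0.5101, -0.2161, 0.0999]
eef_rot: [-0.0, 0.655, 0.755, -0.0]
contact_force: [0.0, -0.2, -1.4]
grip_width: 0.0217
```

```bash
python3 -m pendant '[{"rot":[0,0,0],"translation":[0,0,0.1],"gripper":1},{"rot":[0,0,0],"translation":[0,0,0],"gripper":1}]'
```

```text
time: 25.05
ee_pos: [0.5102, -0.2162, 0.099]
eef_rot: [0.0, 0.655, 0.755, -0.0]
contact_force: [-0.5, 0.1, -1.1]
grip_width: 0.0218
```

```bash
python3 -m pendant '[{"rot":[0,0,0],"translation":[0,0,0.05],"gripper":1},{"rot":[0,0,0],"translation":[0,0,0],"gripper":1}]'; python3 -m pendant '[{"rot":[0,0,0],"translation":[0,0,0],"gripper":0.3},{"rot":[0,0,0],"translation":[0,0,0],"gripper":0.3},{"rot":[0,0,0],"translation":[0,0,0],"gripper":0.2},{"rot":[0,0,0],"translation":[0,0,0],"gripper":0.2},{"rot":[0,0,0],"translation":[0,0,0],"gripper":0.2},{"rot":[0,0,0],"translation":[0,0,0],"gripper":0.2},{"rot":[0,0,0],"translation":[0,0,0],"gripper":0.2}]'
python3 - <<'E'
from h import *
w=optics.camera("wrist"); cv2.imwrite("pics/w14.png",w["image"])
E
```

```text
time: 25.25
ee_pos: [0.5103, -0.2163, 0.0989]
eef_rot: [0.0, 0.655, 0.755, 0.0]
contact_force: [-0.3, 0.0, 4.2]
grip_width: 0.0216
time: 25.95
ee_pos: [0.5102, -0.2161, 0.0985]
eef_rot: [-0.0, 0.655, 0.755, 0.0]
contact_force: [0.3, 0.4, 0.3]
grip_width: 0.0733
```

View pics/w14.png

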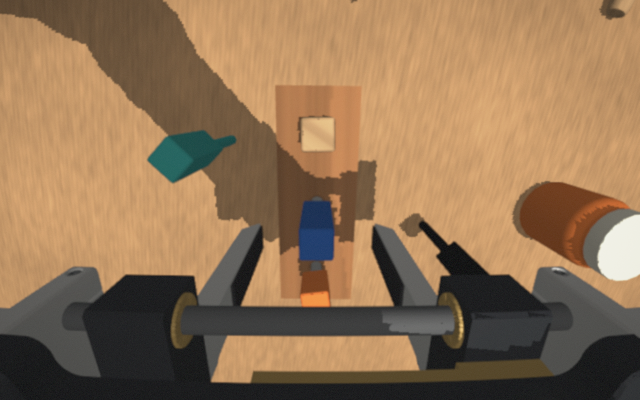

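The floor was felt at the original height, the jaws are open, and the drift stands clear. Raising the arm.

```bash
python3 -m pendant '[{"rot":[0,0,0],"translation":[0,0,-1],"gripper":0.2},{"rot":[0,0,0],"translation":[0,0,-2],"gripper":0.2},{"rot":[0,0,0],"translation":[0,0,-3],"gripper":0.2},{"rot":[0,0,0],"translation":[0,0,-4],"gripper":0.2},{"rot":[0,0,0],"translation":[0,0,-4],"gripper":0.2},{"rot":[0,0,0],"translation":[0,0,-4],"gripper":0.2},{"rot":[0,0,0],"translation":[0,0,-2],"gripper":0.2},{"rot":[0,0,0],"translation":[0,0,0],"gripper":0.2}]'
python3 -m pendant '[{"rot":[0,0,0],"translation":[4,-3,0],"gripper":0.2},{"rot":[0,0,0],"translation":[4,-4,0],"gripper":0.2},{"rot":[0,0,0],"translation":[4,-4,0],"gripper":0.2},{"rot":[0,0,0],"translation":[2,-4,0],"gripper":0.2},{"rot":[0,0,0],"translation":[0,0,0],"gripper":0.2},{"rot":[0,0,0],"translation":[0,0,0],"gripper":0.2},{"rot":[0,0,0],"translation":[0,0,0],"gripper":0.2}]'
python3 - <<'E'
from h import *
s=telemetry.sense(); print(s["time"],s["ee_pos"],s["contact_force"],abs(s["joint_velocities"]).max())
for n in("scene","side","wrist"):
    p=optics.camera(n); cv2.imwrite(f"pics/end_{n}.png",p["image"])
    print(n,[(np.round(d["xyz"],3),round(d["p"],2)) for d in optics.recognise(p,"plug")])
E
```

```text
time: 26.8
ee_pos: [0.5117, -0.2175, 0.3024]
eef_rot: [0.003, 0.655, 0.755, 0.001]
contact_force: [-0.3, 0.3, -0.3]
grip_width: 0.0754
time: 27.5
ee_pos: [0.3535, -0.107, 0.2986]
eef_rot: [0.001, 0.655, 0.755, -0.0]
contact_force: [0.6, 0.3, 0.2]
grip_width: 0.075
27.5 [ 0.35346558 -0.10701936  0.2986131 ] [0.56464782 0.3465301  0.15271928] 0.020040401711413778
scene []
side []
wrist []
```

View pics/end_scene.png

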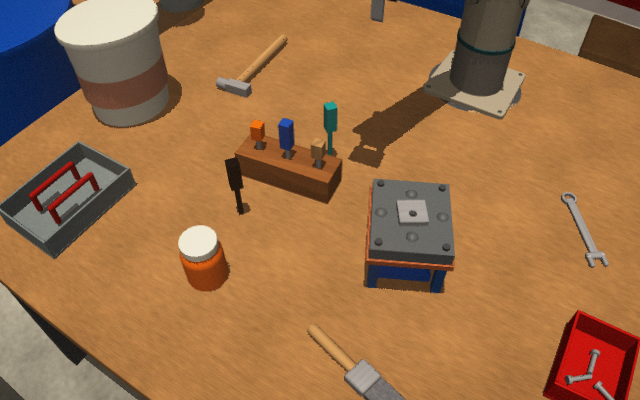

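View pics/end_side.png

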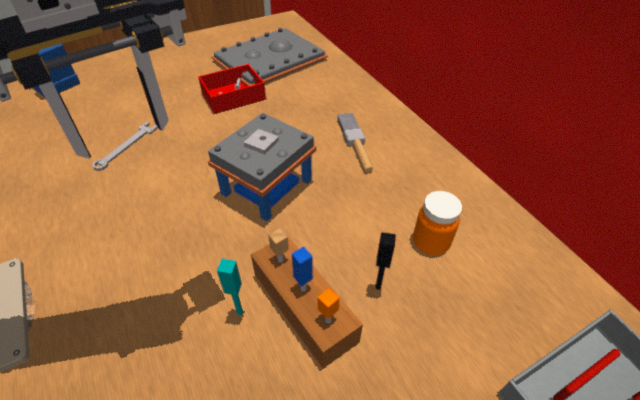

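View pics/end_wrist.png

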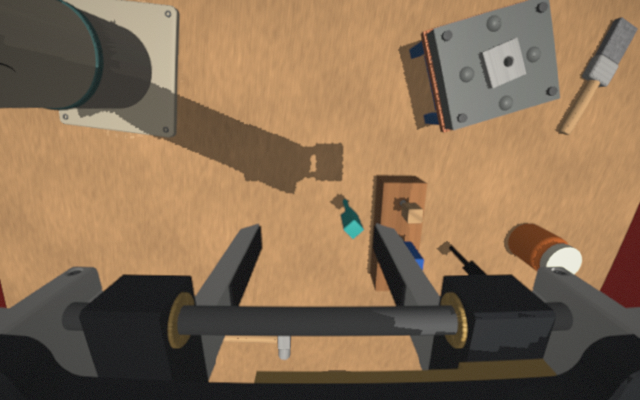

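Drift, awl, punch and jar sit where they started. I have time for one direct look down the hole for the plug.

```bash
python3 -m pendant '[{"rot":[0,0,0],"translation":[1.2,4,0],"gripper":0.2},{"rot":[0,0,0],"translation":[1.2,4.8,0],"gripper":0.2},{"rot":[0,0,0],"translation":[1.2,4.8,0],"gripper":0.2},{"rot":[0,0,0],"translation":[1.2,4.8,0],"gripper":0.2},{"rot":[0,0,0],"translation":[1.2,4,0],"gripper":0.2},{"rot":[0,0,0],"translation":[0.4,1.6,0],"gripper":0.2},{"rot":[0,0,0],"translation":[0,0,0],"gripper":0.2},{"rot":[0,0,0],"translation":[0,0,0],"gripper":0.2}]'
python3 - <<'E'
from h import *
p=optics.camera("wrist"); u,v=proj(p,[[.570,.069,.125]])[0].astype(int); print(u,v, -np.array(p["R"]).T@p["t"])
x0,y0=max(u-40,0),max(v-40,0)
c=cv2.resize(p["image"][y0:y0+80,x0:x0+80],(600,600),interpolation=cv2.INTER_CUBIC)
cv2.imwrite("pics/hole_end.png",np.clip(c*1.5,0,255).astype(np.uint8))
E
```

```text
time: 28.6
ee_pos: [0.5802, -0.0102, 0.2979]
eef_rot: [-0.0, 0.655, 0.755, -0.001]
contact_force: [-0.3, -0.7, -0.2]
grip_width: 0.0751
317 112 [0.57003304 0.06932568 0.50630563]
```

View pics/hole_end.png

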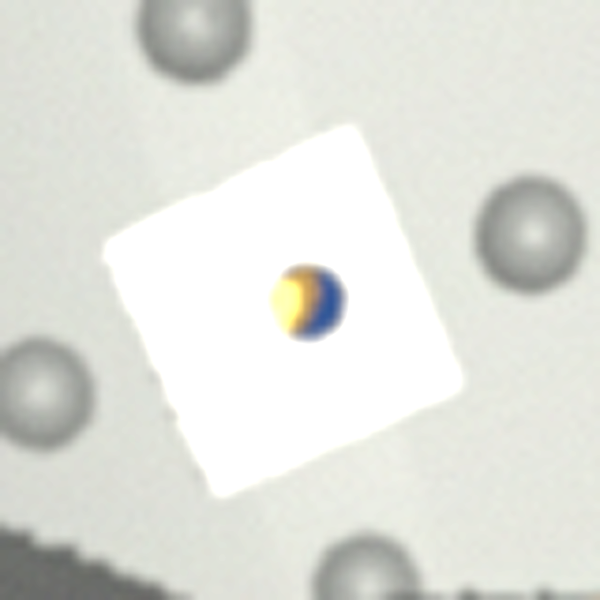

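Looking straight down the hole, I can see the plug's edge (brass, left at (290,300)) lying against the blue tray floor. It is in the tray, slightly off centre. Handing in.

```bash
python3 - <<'E'
from plant import hand_in, telemetry
s=telemetry.sense(); print(s["time"],abs(s["joint_velocities"]).max())
print(hand_in())
E
```

```text
28.65 0.02133876141893101
the job is handed in; nothing more can be done
None
```

The plug is pressed out and in the blue tray, and the drift is back in its own hole and released. I handed in at 28.65 s.

**What I did:**
- I took the blue drift from the rack's middle hole, found the plate's hole in the pictures and felt my way in. The drift entered without touching the plate noticeably.
- It met the plug at tip height about 109 mm. I pressed it down at about 10 to 13 N (largest wrist reading 11 N) until the force dropped to zero near 75 mm, then pushed about 11 mm further with no resistance.
- I lowered the drift into the middle rack hole, felt the floor at the original height (about 5 N), opened the jaws and moved clear.

**Last checks:**
- **Plug:** looking straight down the plate hole, the wrist camera shows the plug's brass edge against the blue tray floor, a little off centre. Only the edge is visible. The networks did not detect the plug in any end picture.
- **Drift:** it stands upright, and the arm let go within about 0.5 mm of where it had gripped it.
- **Others:** the awl, punch and jar look unmoved in both outside views; I did not measure them again.
- **Cameras:** early on, the scene and side cameras disagreed by about 5 mm in y. I used their mean and then the wrist camera to correct for it.

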